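# Turn a jar's label to the reader and scan it

### The job

The glass jar on the reading station is too wide to grip. With a fingertip, slide it back until it rests against both pairs of rubber idler wheels, then roll it in place against the wheels until its label faces squarely to the front, towards the reader head, and press the scan key on the reader head fully down. Handle the jar gently (never push it with more than 18 N), keep it standing on the deck, and leave the bottle, beaker and vial beside the station where they are.

Things in the scene. Friction and masses are not known exactly. Their poses are not given: they have to be found in the camera images.
- seat (a point): where the jar's centre must come, half-way up the jar, 67 mm above the worktop; midway between the station's sides. Its axes are the station's: x points away from the reader head towards the idler wheels, y to the station's left, z up
- station: fixed label-reading station, origin under the seat at worktop height: polished slippery steel deck, 236 x 180 mm, top 6 mm above the worktop. At its front a grey reader head 40 x 104 mm, top 42 mm above the worktop, centre 128 mm in front (-x) of the origin, dark window looking to +x. At its back an aluminium bracket, 118 mm high, holds the idlers
- idler_l_mid (a point): middle of the left one of two upright idler shafts, 42 mm behind and 50 mm left of the seat (the right one mirrors it): two rubber tyres, 28 mm diameter, centred 36 and 90 mm above the worktop. The shafts are rigid and turn stiffly: the jar turns only when dragged with some 3 N along its wall, which is smooth, so a fingertip pushing less than about 8 N slips and a steady 9 to 13 N rolls it
- jar_mid (a point): centre, half-way up, of the loose jar: amber glass cylinder of 104 mm diameter with a black lid of 101 mm, 122 mm high, about 0.45 kg, standing upright on the station's deck in front of the idler wheels
- jar_label (a point): middle of the white paper label with black bars, on the jar's glass wall, 52 mm from the jar's axis and 50 mm above its foot; the label is 66 mm wide round the wall and 58 mm high. The horizontal direction from jar_mid to this point is the way the label faces; it must face along the station's -x
- scan_key_top (a point): centre of the top of the scan key, a round grey push key of 22 mm diameter in a black collar on the reader head; moves straight down
- scan_key (a joint): travel of the scan key in m: 0 up, 0.005 fully down; it springs back, fully down takes 4 N
- amber_bottle: amber bottle, 58 mm diameter, 116 mm high, beside the station; origin at its foot; stays where it is
- beaker: white plastic beaker, 64 mm diameter, 78 mm high, on the other side of the station; origin at its foot; stays where it is
- vial: small vial with a white cap, 23 mm diameter, 48 mm high; origin at its foot; stays where it is
Mind the look-alikes: they are no part of the job. What is shaped like the part that bears jar_mid but green or red is not meant.

How it is judged:
By the outcome, as a careful person would: the job done as asked, in the order asked, and still so for the second after the job is handed in, with the robot touching nothing.
It also fails if it takes over 64 s, if anything falls off the work surface, if the arm or the gripper's body presses on something with over 40 N, if the wrist force passes 120 N, or if a joint passes its speed limit or range.

### The arm

A 7-joint arm with a two-finger parallel gripper is mounted at the origin on a cart in front of the work surface, level with it; the furniture and walls round the work are solid. World frame = base frame: x ahead of the robot, y to its left, z up, the work surface at z = 0. Lengths are in mm, angles in rad, forces in N, time in s.
With the tool pointing down it reaches from about 400 to 875 mm from the base axis. Payload 4.4 kg.
Tool frame: the origin (TCP) lies at the very end of the fingers, on their centre line; the grasp point (between the pads) lies 19 mm behind it; y points along the fingers, z is the direction in which the jaws open and shut, and the axes are right-handed (so a half turn about y gives the same grasp; the last joint's range is limited). The gripper opens to 85 mm and grips with 20 to 120 N. Pads are 22 mm wide; open, the fingers measure 114 mm over their backs; the gripper's body (76 mm by 85 mm) begins 54 mm behind the grasp point. The pads swing forward as they close: fully open they stand 13 mm farther back than shut.
Start: joints at [1.162, 0.628, 0.038, 1.517, -0.027, 0.996, -0.02], TCP at [218.509, -612.186, 231.313] pointing down, gripper open.
Joint ranges: [-3.06, 3.06], [-0.37, 2.12], [-1.25, 1.32], [0.18, 2.47], [-1.1, 4.24], [0.23, 1.98], [-2.94, 2.94]. Speed limits (rad/s): [2.57, 2.57, 3.14, 3.14, 3.14, 3.14, 3.14].

### API

Orientations are given as [roll, pitch, yaw] about the fixed x, y, z axes, in that order (R = Rz(yaw) Ry(pitch) Rx(roll)).
In Python, from cell import read_state, get_image, finish_job gives the robot as it stands. The module is installed in compiled form; this text tells all that it offers.
- The arm moves only by the tool servo_tool, never from a script. Its argument "increments" is a list of rows, each an object of numbers: "dx", "dy", "dz": the shift along the world's x, y, z in cm; "ax", "ay", "az": the turn, a rotation vector about the world's x, y, z in rad; "claw": the closure, from -1 (fully open) to 1 (shut). A call has 1 to 8 rows; each row is the pose to reach, as a shift and turn from the pose commanded when the call began; what a row does not reach only later rows make up. A row lasts 1/12 s, in which the tool goes at most 41.7 mm and 7.16 degrees, less where a joint would pass 70% of its speed; a pose out of reach is approached as far as the arm can. A call with a gripper value outside its range is refused whole. The fingers move at their own pace and stop on an object; the grip force is fixed at half the most. Time passes only in rows, so rows that repeat a pose let the fingers close. It gives the time, the measured TCP pose, the force and the opening at its end, in the units of the state.
- read_state(): the state, without advancing time (a new reading comes with each control period).
- get_image(name): name is "scene" or "top" or "wrist"; returns a dict with "color" (384x512x3 uint8, red, green, blue), "fov_y" (degrees; the focal length in pixels is half the picture's height over the tangent of half this angle, whatever the lens; pixels are square), "cx", "cy" (the principal point, pixels), "k1" (the pictures are not rectified: a ray, as slopes to the right and down, at radius r is drawn at 1 + k1 r^2 times it, then the intrinsics apply), "R" (3x3) and "t" (3): a world point X has camera coordinates R X + t. Camera axes: x right, y down, z forward; pixel columns grow to the right and rows downward; lengths in mm; the calibration is good to about 2 mm. A picture is of the moment at which its call begins. There is no depth.
- finish_job(): hands the job in, once; it reports no verdict.
The state is a dict: "clock": time; "qpos": joint angles; "qd": joint speeds; "tau": joint torques, N m; "eef_pos": TCP position; "tool_rot": TCP orientation; "force": force on the tool from outside, world axes, zero at the start; "torque": the same for the moment, N m; "width": finger opening in mm.
Only numpy, scipy, OpenCV 4.12 (cv2) and the standard library are available. Lean on these libraries where they do the work, as an engineer would, in place of code of your own. Each camera call takes 0.05 s, during which the arm holds its last target.

## Working session

There is one attempt and no reset: what is moved stays moved. The work goes in short steps, Python scripts to look and compute and a tool call to move; the robot and the scene stay as the last step left them, time stands still between calls to the robot, and variables do not carry over. Pictures are saved under pics/ and viewed, and the job is handed in when it is done.

Besides the shell and the picture viewer there is one more tool, called after "Request:" as name([rows], argument=value, ...), one row to a line, values as JSON. servo_tool: Moves the arm, as the interface text tells. Its arguments: {"type":"object","properties":{"increments":{"type":"array","items":{"type":"object","properties":{"dx":{"type":"number"},"dy":{"type":"number"},"dz":{"type":"number"},"ax":{"type":"number"},"ay":{"type":"number"},"az":{"type":"number"},"claw":{"type":"number"}}}}},"required":["increments"]}

```bash
mkdir -p pics; cat > h.py <<'E'
import numpy as np, cv2
from cell import read_state, get_image
def snap(n,f):
    im=get_image(n); cv2.imwrite('pics/'+f+'.png',im['color'][:,:,::-1]); 
    np.save('pics/'+f+'.npy',im,allow_pickle=True); return im
def load(f): return np.load('pics/'+f+'.npy',allow_pickle=True).item()
def K(im):
    f=im['color'].shape[0]/2/np.tan(np.radians(im['fov_y'])/2)
    return np.array([[f,0,im['cx']],[0,f,im['cy']],[0,0,1.]])
def ray(im,uv):
    p=cv2.undistortPoints(np.array([[uv]],float),K(im),np.array([im['k1'],0,0,0,0.]))[0,0]
    R=np.array(im['R']);t=np.array(im['t'])
    return -R.T@t, R.T@np.array([p[0],p[1],1.])
def onz(im,uv,z):
    o,d=ray(im,uv); return o+d*(z-o[2])/d[2]
def proj(im,X):
    R=np.array(im['R']);t=np.array(im['t'])
    r,_=cv2.Rodrigues(R)
    return cv2.projectPoints(np.array(X,float).reshape(-1,1,3),r,t.reshape(3,1),K(im),np.array([im['k1'],0,0,0,0.]))[0][:,0]
def two(a,ua,b,ub):
    o1,d1=ray(a,ua);o2,d2=ray(b,ub);d1=d1/np.linalg.norm(d1);d2=d2/np.linalg.norm(d2)
    s=np.linalg.lstsq(np.array([d1,-d2]).T,o2-o1,rcond=None)[0]
    p,q=o1+s[0]*d1,o2+s[1]*d2; return (p+q)/2,np.linalg.norm(p-q)
E
python3 - <<'E'
from h import *
for n in('scene','top','wrist'):
    im=snap(n,n+'0'); print(n,im['fov_y'],im['k1'],-np.array(im['R']).T@im['t'])
print(read_state())
E
```

```text
scene 43.36763258209865 0.06173587720658327 [-118.40611769  535.80626123  819.83207179]
top 42.02560032282341 -0.17759281834999988 [ 276.95828284   40.98686238 1276.36916151]
wrist 58.9818718479376 -0.031283482766714193 [ 285.70968507 -586.4266771   372.88305436]
{'clock': 0.15, 'qpos': array([ 1.1621916 ,  0.6291351 ,  0.03845061,  1.51812147, -0.0270186 ,
        0.99626866, -0.02000371]), 'qd': array([-0.00027536, -0.00160721,  0.00026583, -0.00416359,  0.00041295,
        0.00150011, -0.00017896]), 'tau': array([ 1.66904047e-03, -5.63803804e+01,  1.22764695e+00, -1.93652415e+01,
        1.10779921e-02,  7.31317428e-03, -7.41230991e-06]), 'eef_pos': array([ 218.36677737, -611.73872562,  230.6048153 ]), 'tool_rot': array([-1.57221138e+00,  8.38429357e-06, -2.79880317e+00]), 'force': array([-0.7165286 , -0.92002666,  0.89168389]), 'torque': array([ 0.03880928, -0.01187366,  0.00011848]), 'width': 85.51529956542338}
```

View pics/scene0.png

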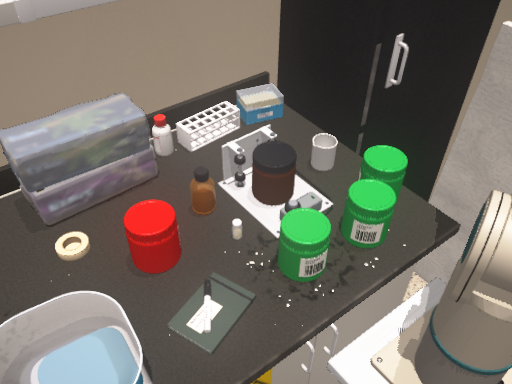

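View pics/top0.png

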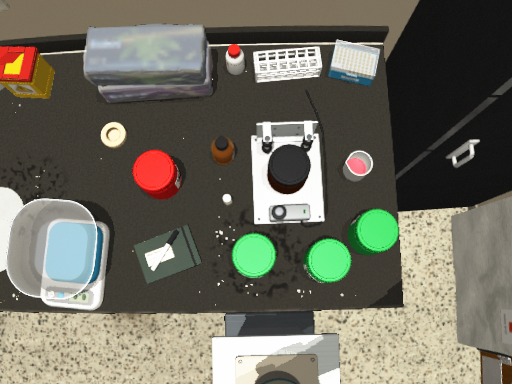

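View pics/wrist0.png

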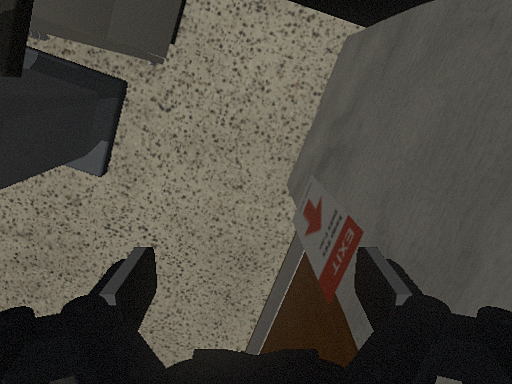

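```bash
python3 - <<'E'
from h import *
a=cv2.imread('pics/scene0.png')[115:250,200:350];b=cv2.imread('pics/top0.png')[110:235,235:345]
a=cv2.resize(a,None,fx=4,fy=4,interpolation=cv2.INTER_CUBIC);b=cv2.resize(b,None,fx=4.5,fy=4.5,interpolation=cv2.INTER_CUBIC)
cv2.imwrite('pics/sc.png',a);cv2.imwrite('pics/tc.png',b)
im=load('top0');sc=load('scene0')
print('key',two(im,(279,212),sc,(306,199)))
for n,u,z in [('jar lid',(289,168),128),('FL',(254,222),6),('FR',(324,220),6),('BL',(258,123),60),('readerL',(270,207),42),('readerR',(309,205),42)]: print(n,onz(im,u,z))
E
```

```text
key (array([441.35373905, -21.26259607,  81.6163407 ]), np.float64(27.598030389903073))
jar lid [549.70677159 -37.2291008  128.        ]
FL [438.78187089  48.79278848   6.        ]
FR [ 439.72815476 -131.06246658    6.        ]
BL [685.59885489  33.1103107   60.        ]
readerL [471.05999717   7.80953825  42.        ]
readerR [473.90101357 -90.0862736   42.        ]
```

View pics/sc.png

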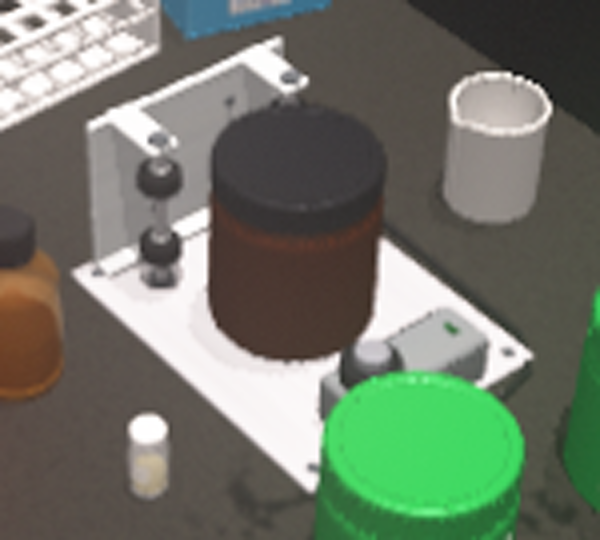

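View pics/tc.png

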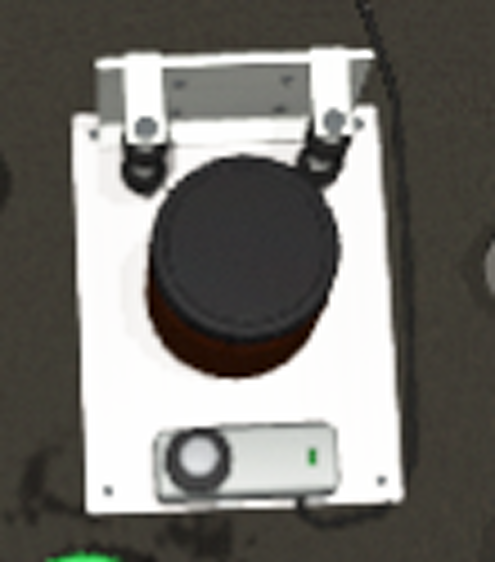

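```bash
cat >> h.py <<'E'
from scipy.spatial.transform import Rotation as Ro
def Rt(yaw,tiltvec=(0,0,0)):
    return Ro.from_rotvec(tiltvec)*Ro.from_euler('xyz',[-np.pi/2,0,yaw])
def go(p,R,cmd=None):
    s=read_state(); p0,R0=(s['eef_pos'],Ro.from_euler('xyz',s['tool_rot'])) if cmd is None else cmd
    print('d cm',np.round((np.array(p)-p0)/10,2),'rv',np.round((R*R0.inv()).as_rotvec(),3))
E
python3 - <<'E'
from h import *
im=load('top0');sc=load('scene0')
print('key',two(im,(279,212.2),sc,(293,203)))
print('lid',two(im,(289.4,164.9),sc,(274.5,152)))
T=lambda x,y:(235+x/4.5,110+y/4.5)
for n,u in [('FL',(87,513)),('FR',(402,500)),('BR',(376,107)),('BL',(73,115))]: print(n,onz(im,T(*u),6))
for n,u,z in [('shaftL',(145,126),118),('shaftR',(335,120),118),('beaker',(550,250),78)]: print(n,onz(im,T(*u),z))
for n,u,z in[('g1',(254,255),120),('g2',(328,260),120),('g3',(376,231),120),('vial',(227,200),48),('bottle',(222,149),100),('beak',(357,165),78)]:print(n,onz(im,u,z))
go([500,-300,220],Rt(-np.pi,(0.9,0,0)))
E
```

```text
key (array([454.7207713 , -13.74311259,  58.96369322]), np.float64(0.5853113883518152))
lid (array([556.59091686, -38.47709138, 129.82437921]), np.float64(0.4927920878580296))
FL [433.6107078   48.04718784   6.        ]
FR [ 436.83185443 -131.79753082    6.        ]
BR [ 670.60634712 -127.54907791    6.        ]
BL [669.17650785  51.47007503   6.        ]
shaftL [627.59707743  12.06751183 118.        ]
shaftR [628.97515366 -90.18067861 118.        ]
beaker [ 564.47617695 -210.78807912   78.        ]
g1 [347.5505853   49.69048477 120.        ]
g2 [ 331.67234198 -121.00338488  120.        ]
g3 [ 395.91310114 -237.56876772  120.        ]
vial [490.13970319 114.75211546  48.        ]
bottle [607.60321533 122.63177215 100.        ]
beak [ 565.90526131 -210.31696583   78.        ]
d cm [28.16 31.17 -1.06] rv [ 0.89   0.154 -0.319]
```

Request:
servo_tool([
  {"dx": 28, "dy": 31, "dz": 0, "ax": 0.89, "ay": 0.154, "az": -0.319, "claw": 1},
  {"dx": 28, "dy": 31, "dz": 0, "ax": 0.89, "ay": 0.154, "az": -0.319, "claw": 1},
  {"dx": 28, "dy": 31, "dz": 0, "ax": 0.89, "ay": 0.154, "az": -0.319, "claw": 1},
  {"dx": 28, "dy": 31, "dz": 0, "ax": 0.89, "ay": 0.154, "az": -0.319, "claw": 1},
  {"dx": 28, "dy": 31, "dz": 0, "ax": 0.89, "ay": 0.154, "az": -0.319, "claw": 1},
  {"dx": 28, "dy": 31, "dz": 0, "ax": 0.89, "ay": 0.154, "az": -0.319, "claw": 1},
  {"dx": 28, "dy": 31, "dz": 0, "ax": 0.89, "ay": 0.154, "az": -0.319, "claw": 1},
  {"dx": 28, "dy": 31, "dz": 0, "ax": 0.89, "ay": 0.154, "az": -0.319, "claw": 1},
])

```text
clock: 0.82
eef_pos: [442.3, -364.7, 229.5]
tool_rot: [-2.475, -0.003, 3.138]
force: [-0.2, -0.6, -0.9]
width: -0.4
```

```bash
python3 - <<'E'
from h import *
im=snap('wrist','w1'); print(read_state()['qpos'])
go([500,-300,220],Rt(-np.pi,(0.9,0,0)))
E
```

```text
[ 0.9502608   0.96463393 -0.0674288   1.19658178 -0.47367304  1.74180431
 -0.56977022]
d cm [ 5.23  5.68 -0.87] rv [-0.017 -0.    -0.003]
```

View pics/w1.png

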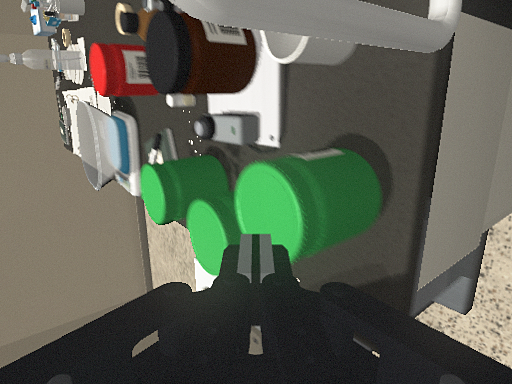

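```bash
cat >> h.py <<'E'
def oncyl(im,uv,c,r=52):
    o,d=ray(im,uv); a=d[:2]@d[:2]; q=o[:2]-np.array(c); b=q@d[:2]; cc=q@q-r*r; D=b*b-a*cc
    if D<0: return None
    s=(-b-D**.5)/a; p=o+s*d; return np.round(p,1),np.degrees(np.arctan2(*(p[:2]-np.array(c))[::-1]))%360
E
python3 - <<'E'
from h import *
b=cv2.imread('pics/w1.png')[0:120,130:290]
cv2.imwrite('pics/w1c.png',cv2.resize(b,None,fx=5,fy=5,interpolation=cv2.INTER_CUBIC))
im=load('w1'); c=(556.6,-38.5)
for u in [(190,45),(245,40),(183,15),(243,12)]: print(u,oncyl(im,u,c))
E
```

```text
(190, 45) (array([565. , -89.8, 111.7]), np.float64(279.2639392473859))
(245, 40) (array([577.1, -86.3,  28.1]), np.float64(293.2530709810234))
(183, 15) (array([602.5, -62.9, 104.9]), np.float64(332.0735690198079))
(243, 12) None
```

View pics/w1c.png

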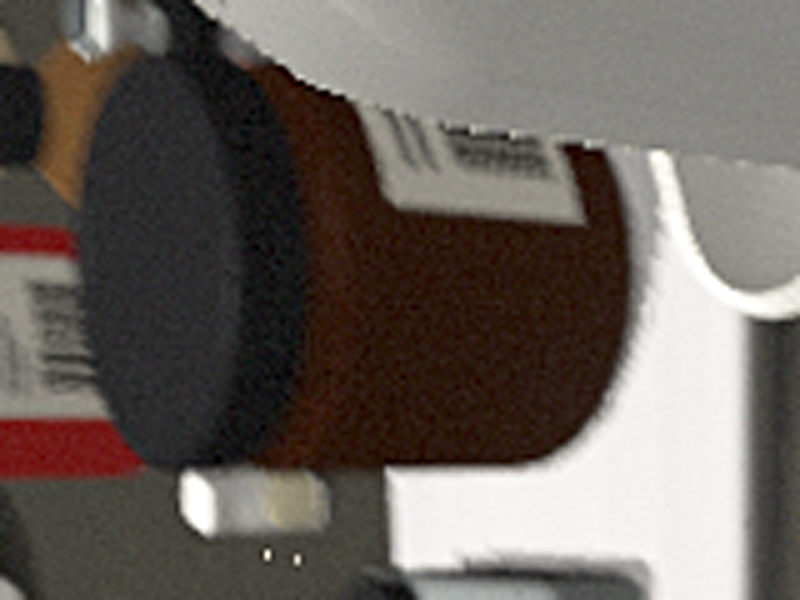

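```bash
python3 - <<'E'
from h import *
im=load('top0');sc=load('scene0');w=load('w1')
print(two(im,(475,141),sc,(404,38)),two(im,(450,160),sc,(391,86)))
print('cam',-np.array(w['R']).T@w['t'])
for X in ([566,-210,78],[566,-210,0],[556,-38,67]): print(proj(w,X))
for u in [(206,41.5),(246,44.5)]: print(oncyl(w,u,(556.6,-38.5)))
E
```

```text
(array([ 557.26125091, -426.77245795,  297.16521458]), np.float64(10.411151871750686)) (array([ 549.48523809, -414.35710375,  174.78619101]), np.float64(3.970190366147208))
cam [ 513.74778686 -475.90572105  317.15913225]
[[279.5817722   33.66259962]]
[[331.8923274   40.49538026]]
[[201.74873812  58.12334198]]
(array([570.6, -88.6,  89. ]), np.float64(285.59635532339234))
(array([571.3, -88.4,  28.1]), np.float64(286.47412507736914))
```

```bash
python3 - <<'E'
from h import *
go([420,-200,240],Rt(-1.6))
go([420,-200,240],Rt(-2.2,(0.3,0,0)))
E
```

```text
d cm [-2.77 15.68  1.13] rv [-0.721 -0.703  1.421]
d cm [-2.77 15.68  1.13] rv [-0.569 -0.547  0.782]
```

Request:
servo_tool([
  {"dx": -3, "dy": 16, "dz": 1, "ax": -0.72, "ay": -0.7, "az": 1.42, "claw": 1},
  {"dx": -3, "dy": 16, "dz": 1, "ax": -0.72, "ay": -0.7, "az": 1.42, "claw": 1},
  {"dx": -3, "dy": 16, "dz": 1, "ax": -0.72, "ay": -0.7, "az": 1.42, "claw": 1},
  {"dx": -3, "dy": 16, "dz": 1, "ax": -0.72, "ay": -0.7, "az": 1.42, "claw": 1},
  {"dx": -3, "dy": 16, "dz": 1, "ax": -0.72, "ay": -0.7, "az": 1.42, "claw": 1},
  {"dx": -3, "dy": 16, "dz": 1, "ax": -0.72, "ay": -0.7, "az": 1.42, "claw": 1},
  {"dx": -3, "dy": 16, "dz": 1, "ax": -0.72, "ay": -0.7, "az": 1.42, "claw": 1},
  {"dx": -3, "dy": 16, "dz": 1, "ax": -0.72, "ay": -0.7, "az": 1.42, "claw": 1},
])

```text
clock: 1.53
eef_pos: [412.3, -204.8, 241.5]
tool_rot: [-1.932, 0.184, -2.244]
force: [0.1, 0.5, 0.5]
width: -0.0
```

```bash
python3 - <<'E'
from h import *
print(read_state()['qpos'])
go([470,-40,180],Rt(0,(0,-0.2,0)))
E
```

```text
[ 0.70975284  0.54776427 -0.22966053  1.74776758 -0.12394397  1.19012393
 -0.08153791]
d cm [ 5.77 16.48 -6.15] rv [-0.229 -0.61   2.185]
```

Request:
servo_tool([
  {"dx": 4, "dy": 16, "dz": -3, "ax": -0.229, "ay": -0.61, "az": 2.185, "claw": 1},
  {"dx": 4, "dy": 16, "dz": -3, "ax": -0.229, "ay": -0.61, "az": 2.185, "claw": 1},
  {"dx": 4, "dy": 16, "dz": -3, "ax": -0.229, "ay": -0.61, "az": 2.185, "claw": 1},
  {"dx": 4, "dy": 16, "dz": -3, "ax": -0.229, "ay": -0.61, "az": 2.185, "claw": 1},
  {"dx": 4, "dy": 16, "dz": -3, "ax": -0.229, "ay": -0.61, "az": 2.185, "claw": 1},
  {"dx": 4, "dy": 16, "dz": -3, "ax": -0.229, "ay": -0.61, "az": 2.185, "claw": 1},
  {"dx": 4, "dy": 16, "dz": -3, "ax": -0.229, "ay": -0.61, "az": 2.185, "claw": 1},
  {"dx": 4, "dy": 16, "dz": -3, "ax": -0.229, "ay": -0.61, "az": 2.185, "claw": 1},
])

```text
clock: 2.2
eef_pos: [452.2, -44.4, 211.3]
tool_rot: [-1.662, 0.133, -1.236]
force: [0.2, 0.2, -0.3]
width: 0.2
```

```bash
python3 - <<'E'
from h import *
print(read_state()['qpos'])
go([465,-40,180],Rt(0,(0,-0.2,0)))
E
```

```text
[ 0.42656979  0.48665274 -0.46975966  1.9389249   0.1502731   0.89809181
  0.23038093]
d cm [ 1.28  0.44 -3.13] rv [-0.126 -0.345  1.226]
```

Request:
servo_tool([
  {"dx": 1, "dy": 0.4, "dz": -3, "ax": -0.126, "ay": -0.345, "az": 1.226, "claw": 1},
  {"dx": 1, "dy": 0.4, "dz": -3, "ax": -0.126, "ay": -0.345, "az": 1.226, "claw": 1},
  {"dx": 1, "dy": 0.4, "dz": -3, "ax": -0.126, "ay": -0.345, "az": 1.226, "claw": 1},
  {"dx": 1, "dy": 0.4, "dz": -3, "ax": -0.126, "ay": -0.345, "az": 1.226, "claw": 1},
  {"dx": 1, "dy": 0.4, "dz": -3, "ax": -0.126, "ay": -0.345, "az": 1.226, "claw": 1},
  {"dx": 1, "dy": 0.4, "dz": -3, "ax": -0.126, "ay": -0.345, "az": 1.226, "claw": 1},
  {"dx": 1, "dy": 0.4, "dz": -3, "ax": -0.126, "ay": -0.345, "az": 1.226, "claw": 1},
  {"dx": 1, "dy": 0.4, "dz": -3, "ax": -0.126, "ay": -0.345, "az": 1.226, "claw": 1},
])

```text
clock: 2.87
eef_pos: [462.0, -40.6, 181.5]
tool_rot: [-1.554, -0.121, -0.271]
force: [-0.5, 0.4, 0.3]
width: -0.3
```

```bash
python3 - <<'E'
from h import *
print(read_state()['qpos'])
go([465,-40,120],Rt(0,(0,-0.2,0)))
E
```

```text
[ 0.46422679  0.45123993 -0.61262604  2.16996083  0.56469546  0.54143153
  0.7361519 ]
d cm [ 0.3   0.06 -6.15] rv [-0.028 -0.076  0.268]
```

Request:
servo_tool([
  {"dx": 0.3, "dy": 0, "dz": -4, "ax": -0.028, "ay": -0.076, "az": 0.268, "claw": 1},
  {"dx": 0.3, "dy": 0, "dz": -6, "ax": -0.028, "ay": -0.076, "az": 0.268, "claw": 1},
  {"dx": 0.3, "dy": 0, "dz": -6, "ax": -0.028, "ay": -0.076, "az": 0.268, "claw": 1},
  {"dx": 0.3, "dy": 0, "dz": -6, "ax": -0.028, "ay": -0.076, "az": 0.268, "claw": 1},
])

```text
clock: 3.2
eef_pos: [463.1, -41.2, 120.1]
tool_rot: [-1.571, -0.195, -0.006]
force: [0.5, 0.6, -0.3]
width: -0.4
```

```bash
python3 - <<'E'
from h import *
print(read_state()['qpos'])
go([470,-40,68],Rt(0,(0,-0.2,0)))
snap('wrist','w2');snap('top','t2');snap('scene','s2')
E
```

```text
[ 0.3307079   0.53360933 -0.41824693  2.29387307  0.95330976  0.26147217
  0.63509092]
d cm [ 0.69  0.12 -5.21] rv [ 0.    -0.005  0.006]
```

View pics/w2.png

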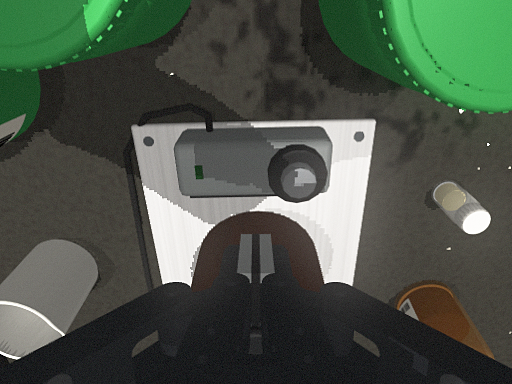

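View pics/s2.png

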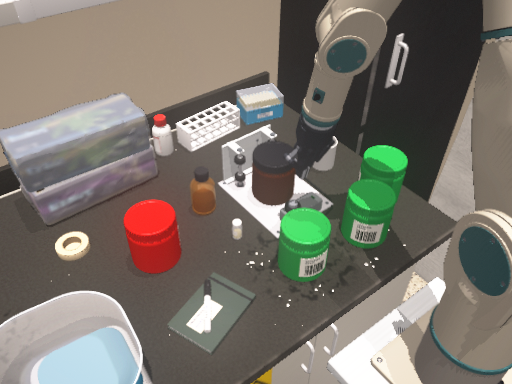

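View pics/t2.png

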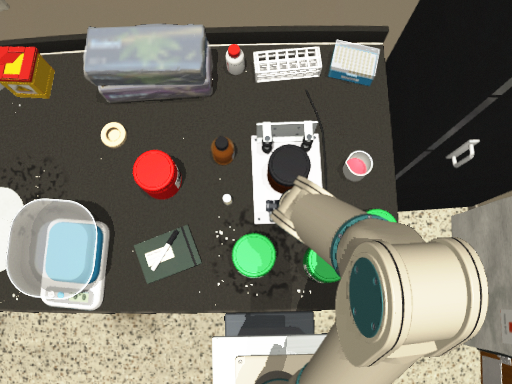

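```bash
python3 - <<'E'
from h import *
go([470,-39,70],Rt(0,(0,-0.05,0)))
E
```

```text
d cm [ 0.41  0.16 -5.19] rv [-0.     0.15   0.008]
```

Request:
servo_tool([
  {"dx": 0.6, "dy": 0.2, "dz": -1, "ax": 0, "ay": 0.15, "az": 0.005, "claw": 1},
  {"dx": 0.6, "dy": 0.2, "dz": -3, "ax": 0, "ay": 0.15, "az": 0.005, "claw": 1},
  {"dx": 0.6, "dy": 0.2, "dz": -5, "ax": 0, "ay": 0.15, "az": 0.005, "claw": 1},
  {"dx": 0.6, "dy": 0.2, "dz": -5, "ax": 0, "ay": 0.15, "az": 0.005, "claw": 1},
])

```text
clock: 3.68
eef_pos: [471.1, -38.9, 69.5]
tool_rot: [-1.57, -0.046, -0.005]
force: [-1.3, 0.1, 0.5]
width: -0.1
```

Request:
servo_tool([
  {"dx": 0.5},
  {"dx": 1.0},
  {"dx": 1.3},
  {"dx": 1.6},
  {"dx": 1.8},
  {"dx": 1.8},
])

```text
invalid input at $.increments[0]: expected keys dx, dy, dz, ax, ay, az, claw
```

```bash
python3 - <<'E'
from h import *
s=read_state();print(s['qpos'],s['eef_pos'],s['tool_rot'],s['force'])
E
```

```text
[ 0.3782672   0.69678261 -0.5210357   2.1685713   0.85679705  0.43686672
  0.73744454] [471.11262936 -38.92908446  69.54051032] [-1.56958844 -0.04589389 -0.00477343] [-1.27714802  0.06949274  0.48302615]
```

Request:
servo_tool([
  {"dx": 0.6, "dy": 0, "dz": 0, "ax": 0, "ay": 0, "az": 0, "claw": 1},
  {"dx": 1.2, "dy": 0, "dz": 0, "ax": 0, "ay": 0, "az": 0, "claw": 1},
  {"dx": 1.6, "dy": 0, "dz": 0, "ax": 0, "ay": 0, "az": 0, "claw": 1},
  {"dx": 1.9, "dy": 0, "dz": 0, "ax": 0, "ay": 0, "az": 0, "claw": 1},
  {"dx": 2.0, "dy": 0, "dz": 0, "ax": 0, "ay": 0, "az": 0, "claw": 1},
])

```text
clock: 4.1
eef_pos: [492.2, -38.8, 72.3]
tool_rot: [-1.571, -0.05, -0.003]
force: [0.9, -0.7, 0.3]
width: -0.4
```

Request:
servo_tool([
  {"dx": 0.15, "dy": 0, "dz": 0, "ax": 0, "ay": 0, "az": 0, "claw": 1},
  {"dx": 0.3, "dy": 0, "dz": 0, "ax": 0, "ay": 0, "az": 0, "claw": 1},
  {"dx": 0.45, "dy": 0, "dz": 0, "ax": 0, "ay": 0, "az": 0, "claw": 1},
  {"dx": 0.6, "dy": 0, "dz": 0, "ax": 0, "ay": 0, "az": 0, "claw": 1},
])

```text
clock: 4.43
eef_pos: [496.5, -38.9, 71.3]
tool_rot: [-1.571, -0.047, -0.002]
force: [-2.4, -0.1, 1.4]
width: -0.1
```

```bash
python3 - <<'E'
from h import *
s=read_state();print(s['qpos'],s['eef_pos'],s['tool_rot'],s['force'])
im=snap('top','t3')
b=im['color'][110:235,235:345,::-1]
cv2.imwrite('pics/t3c.png',cv2.resize(b,None,fx=4.5,fy=4.5,interpolation=cv2.INTER_CUBIC))
E
```

```text
[ 0.39034869  0.71873433 -0.55047811  2.10231982  0.82477522  0.49149303
  0.78139357] [496.45801426 -38.93136354  71.29484592] [-1.57140419 -0.04706704 -0.00247658] [-2.36174191 -0.1250764   1.42194943]
```

View pics/t3c.png

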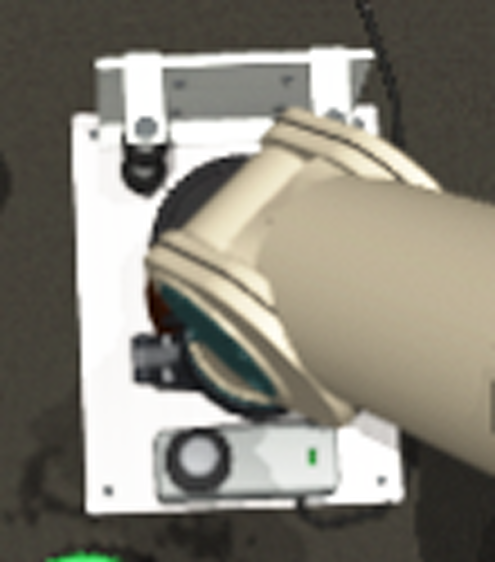

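Request:
servo_tool([
  {"dx": 0.2, "dy": 0, "dz": 0, "ax": 0, "ay": 0, "az": 0, "claw": 1},
  {"dx": 0.4, "dy": 0, "dz": 0, "ax": 0, "ay": 0, "az": 0, "claw": 1},
  {"dx": 0.6, "dy": 0, "dz": 0, "ax": 0, "ay": 0, "az": 0, "claw": 1},
  {"dx": 0.8, "dy": 0, "dz": 0, "ax": 0, "ay": 0, "az": 0, "claw": 1},
  {"dx": 1.0, "dy": 0, "dz": 0, "ax": 0, "ay": 0, "az": 0, "claw": 1},
  {"dx": 1.2, "dy": 0, "dz": 0, "ax": 0, "ay": 0, "az": 0, "claw": 1},
  {"dx": 1.4, "dy": 0, "dz": 0, "ax": 0, "ay": 0, "az": 0, "claw": 1},
  {"dx": 1.6, "dy": 0, "dz": 0, "ax": 0, "ay": 0, "az": 0, "claw": 1},
])

```text
clock: 5.15
eef_pos: [513.2, -38.8, 71.2]
tool_rot: [-1.571, -0.048, -0.003]
force: [-2.1, -0.3, -0.6]
width: 0.0
```

```bash
python3 - <<'E'
from h import *
im=snap('wrist','w4');snap('scene','s4')
b=load('s4')['color'][115:250,200:350,::-1]
cv2.imwrite('pics/s4c.png',cv2.resize(b,None,fx=4,fy=4,interpolation=cv2.INTER_CUBIC))
E
```

```text
(no output)
```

View pics/w4.png

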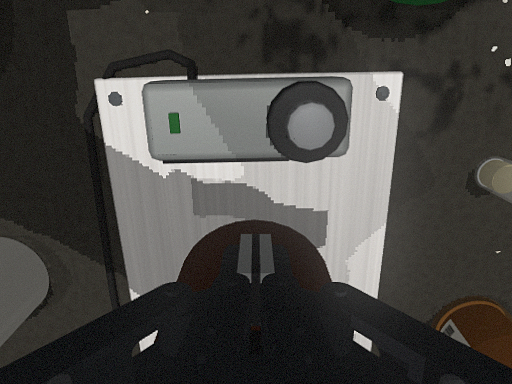

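View pics/s4c.png

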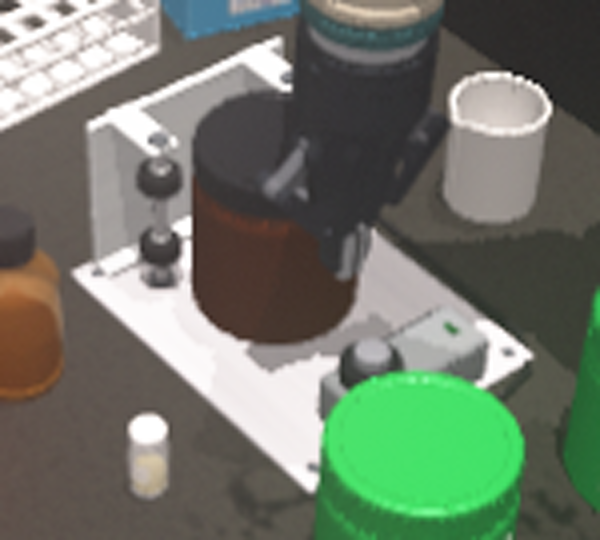

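Request:
servo_tool([
  {"dx": 0.15, "dy": 0, "dz": 0, "ax": 0, "ay": 0, "az": 0, "claw": 1},
  {"dx": 0.3, "dy": 0, "dz": 0, "ax": 0, "ay": 0, "az": 0, "claw": 1},
  {"dx": 0.45, "dy": 0, "dz": 0, "ax": 0, "ay": 0, "az": 0, "claw": 1},
  {"dx": 0.6, "dy": 0, "dz": 0, "ax": 0, "ay": 0, "az": 0, "claw": 1},
])

```text
clock: 5.58
eef_pos: [519.0, -38.9, 71.3]
tool_rot: [-1.571, -0.048, -0.002]
force: [-2.1, 1.0, 0.5]
width: 0.2
```

Request:
servo_tool([
  {"dx": 0.05, "dy": 0, "dz": 0, "ax": 0, "ay": 0, "az": 0, "claw": 1},
  {"dx": 0.1, "dy": 0, "dz": 0, "ax": 0, "ay": 0, "az": 0, "claw": 1},
  {"dx": 0.15, "dy": 0, "dz": 0, "ax": 0, "ay": 0, "az": 0, "claw": 1},
])

```text
clock: 5.83
eef_pos: [520.4, -38.8, 71.3]
tool_rot: [-1.571, -0.048, -0.002]
force: [-2.4, 0.1, 0.8]
width: -0.1
```

Request:
servo_tool([
  {"dx": 0.05, "dy": 0, "dz": 0, "ax": 0, "ay": 0, "az": 0, "claw": 1},
  {"dx": 0.1, "dy": 0, "dz": 0, "ax": 0, "ay": 0, "az": 0, "claw": 1},
  {"dx": 0.15, "dy": 0, "dz": 0, "ax": 0, "ay": 0, "az": 0, "claw": 1},
])

```text
clock: 6.08
eef_pos: [521.9, -38.8, 71.3]
tool_rot: [-1.571, -0.048, -0.002]
force: [-2.0, -0.4, 1.2]
width: 0.3
```

Request:
servo_tool([
  {"dx": 0.05, "dy": 0, "dz": 0, "ax": 0, "ay": 0, "az": 0, "claw": 1},
  {"dx": 0.1, "dy": 0, "dz": 0, "ax": 0, "ay": 0, "az": 0, "claw": 1},
])

```text
clock: 6.25
eef_pos: [522.3, -38.9, 71.3]
tool_rot: [-1.571, -0.047, -0.002]
force: [-4.2, -0.4, 2.9]
width: 0.1
```

Request:
servo_tool([
  {"dx": 0.0, "dy": 0, "dz": 0, "ax": 0, "ay": 0, "az": 0, "claw": 1},
  {"dx": 0.0, "dy": 0, "dz": 0, "ax": 0, "ay": 0, "az": 0, "claw": 1},
])

```text
clock: 6.42
eef_pos: [522.4, -38.9, 71.3]
tool_rot: [-1.571, -0.047, -0.002]
force: [-4.2, -0.7, 3.5]
width: -0.0
```

Request:
servo_tool([
  {"dx": 0.05, "dy": 0, "dz": 0, "ax": 0, "ay": 0, "az": 0, "claw": 1},
  {"dx": 0.05, "dy": 0, "dz": 0, "ax": 0, "ay": 0, "az": 0, "claw": 1},
])

```text
clock: 6.58
eef_pos: [522.5, -39.1, 71.2]
tool_rot: [-1.572, -0.046, -0.003]
force: [-4.9, -0.8, 2.8]
width: 0.2
```

Request:
servo_tool([
  {"dx": 0.05, "dy": 0, "dz": 0, "ax": 0, "ay": 0, "az": 0, "claw": 1},
  {"dx": 0.05, "dy": 0, "dz": 0, "ax": 0, "ay": 0, "az": 0, "claw": 1},
])

```text
clock: 6.75
eef_pos: [522.8, -39.2, 71.2]
tool_rot: [-1.572, -0.046, -0.003]
force: [-5.8, 0.1, 5.1]
width: -0.0
```

Request:
servo_tool([
  {"dx": 0.05, "dy": 0, "dz": 0.1, "ax": 0, "ay": 0, "az": 0, "claw": 1},
  {"dx": 0.05, "dy": 0, "dz": 0.1, "ax": 0, "ay": 0, "az": 0, "claw": 1},
])

```text
clock: 6.92
eef_pos: [522.8, -39.4, 71.6]
tool_rot: [-1.572, -0.045, -0.003]
force: [-5.3, 0.5, -1.2]
width: -0.1
```

```bash
python3 - <<'E'
from h import *
im=snap('wrist','w5');snap('scene','s5');print(read_state())
b=load('s5')['color'][115:250,200:350,::-1]
cv2.imwrite('pics/s5c.png',cv2.resize(b,None,fx=4,fy=4,interpolation=cv2.INTER_CUBIC))
E
```

```text
{'clock': 7.0167, 'qpos': array([ 0.3988078 ,  0.74644623, -0.574864  ,  2.02997138,  0.79554743,
        0.54746034,  0.82395661]), 'qd': array([ 1.24089173e-03,  2.44949788e-04,  1.56268563e-03,  3.59057147e-04,
       -4.38927967e-04,  1.37818842e-05,  9.73732717e-04]), 'tau': array([-4.44520516e-01, -5.10116851e+01, -7.88332254e+00, -1.31118107e+01,
        6.50050119e-01, -1.55324344e+00,  1.01714596e-02]), 'eef_pos': array([522.82846983, -39.37983349,  71.57544869]), 'tool_rot': array([-1.5718203 , -0.04485725, -0.00279466]), 'force': array([-5.12714489,  0.13280738, -0.8222489 ]), 'torque': array([-0.13608399,  1.19065608, -0.10055337]), 'width': -0.19988276920996642}
```

View pics/s5c.png

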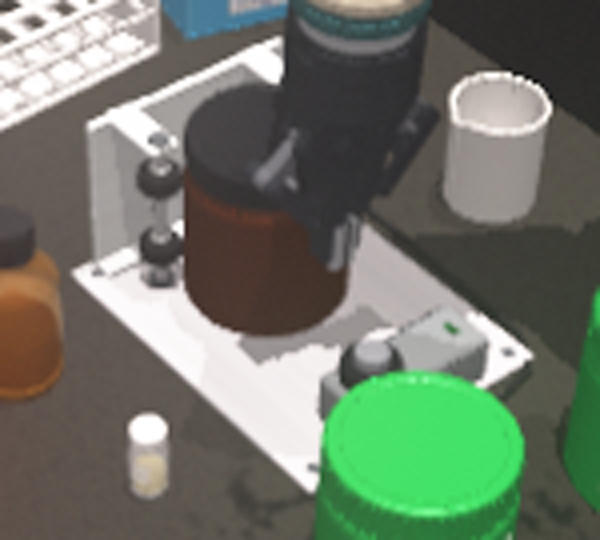

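Request:
servo_tool([
  {"dx": -0.6, "dy": 0, "dz": 0, "ax": 0, "ay": 0, "az": 0, "claw": 1},
  {"dx": -1.2, "dy": 0, "dz": 0, "ax": 0, "ay": 0, "az": 0, "claw": 1},
  {"dx": -1.2, "dy": -1.2, "dz": 0, "ax": 0, "ay": 0, "az": 0.12, "claw": 1},
  {"dx": -1.1, "dy": -2.4, "dz": 0, "ax": 0, "ay": 0, "az": 0.24, "claw": 1},
  {"dx": -1.0, "dy": -2.5, "dz": 0, "ax": 0, "ay": 0, "az": 0.35, "claw": 1},
  {"dx": -1.0, "dy": -2.5, "dz": 0, "ax": 0, "ay": 0, "az": 0.35, "claw": 1},
])

```text
clock: 7.52
eef_pos: [515.4, -65.0, 72.4]
tool_rot: [-1.571, -0.05, 0.348]
force: [-0.3, -0.2, 0.1]
width: -0.0
```

```bash
cat >> h.py <<'E'
C=np.array([586,-39.5])
def P(phi,rho,c=C):
    f=np.radians(phi); return np.array(c)+rho*np.array([-np.cos(f),np.sin(f)])
def where():
    s=read_state(); v=s['eef_pos'][:2]-C
    f=s['force']; phi=np.arctan2(v[1],-v[0]); n=np.array([np.cos(phi),-np.sin(phi)]); t=np.array([np.sin(phi),np.cos(phi)])
    print('phi %.1f rho %.1f yaw %.1f z %.1f | N %.1f T %.1f Fz %.1f | clk %.2f'%(np.degrees(phi),np.hypot(*v),np.degrees(s['tool_rot'][2]),s['eef_pos'][2],-f[:2]@n,-f[:2]@t,f[2],s['clock']),np.round(s['qpos'],2))
E
python3 - <<'E'
from h import *
where(); s=read_state(); print(s['eef_pos'],(P(-20,64)-s['eef_pos'][:2])/10)
E
```

```text
phi -19.8 rho 75.1 yaw 19.9 z 72.4 | N 0.4 T 0.1 Fz 0.1 | clk 7.52 [ 0.53  0.77 -0.68  2.04  0.88  0.59  1.16]
[515.36261593 -64.97825035  72.43211825] [1.04970563 0.35889612]
```

Request:
servo_tool([
  {"dx": 0.4, "dy": 0.15, "dz": 0, "ax": 0, "ay": 0, "az": 0, "claw": 1},
  {"dx": 0.8, "dy": 0.29, "dz": 0, "ax": 0, "ay": 0, "az": 0, "claw": 1},
  {"dx": 1.0, "dy": 0.36, "dz": 0, "ax": 0, "ay": 0, "az": 0, "claw": 1},
  {"dx": 1.13, "dy": 0.41, "dz": 0, "ax": 0, "ay": 0, "az": 0, "claw": 1},
  {"dx": 1.22, "dy": 0.44, "dz": 0, "ax": 0, "ay": 0, "az": 0, "claw": 1},
])

```text
clock: 7.93
eef_pos: [525.6, -59.3, 72.2]
tool_rot: [-1.571, -0.045, 0.347]
force: [-4.0, -1.9, 3.3]
width: -0.0
```

Request:
servo_tool([
  {"dx": 0.1, "dy": 0.04, "dz": 0, "ax": 0, "ay": 0, "az": 0, "claw": 1},
  {"dx": 0.19, "dy": 0.07, "dz": 0, "ax": 0, "ay": 0, "az": 0, "claw": 1},
  {"dx": 0.19, "dy": 0.07, "dz": 0, "ax": 0, "ay": 0, "az": 0, "claw": 1},
])

```text
clock: 8.18
eef_pos: [525.8, -59.5, 71.8]
tool_rot: [-1.571, -0.042, 0.347]
force: [-6.4, -2.0, 4.3]
width: -0.0
```

```bash
python3 - <<'E'
from h import *
where()
E
```

```text
phi -18.4 rho 63.4 yaw 19.9 z 71.8 | N 6.7 T -0.2 Fz 4.3 | clk 8.18 [ 0.52  0.78 -0.69  2.01  0.86  0.62  1.17]
```

Request:
servo_tool([
  {"dx": 0.1, "dy": 0.04, "dz": 0.1, "ax": 0, "ay": 0, "az": 0, "claw": 1},
  {"dx": 0.17, "dy": 0.06, "dz": 0.15, "ax": 0, "ay": 0, "az": 0, "claw": 1},
  {"dx": 0.17, "dy": 0.06, "dz": 0.15, "ax": 0, "ay": 0, "az": 0, "claw": 1},
])

```text
clock: 8.43
eef_pos: [526.0, -59.6, 72.3]
tool_rot: [-1.571, -0.039, 0.346]
force: [-7.1, -1.9, -2.5]
width: 0.0
```

```bash
python3 - <<'E'
from h import *
where()
r=58.2; p0=P(-18.5,r)
for f in range(-18,6,2): print(f,np.round((P(f,r)-p0)/10,2), round(-np.radians(f+18.5),3))
E
```

```text
phi -18.5 rho 63.3 yaw 19.9 z 72.3 | N 7.3 T -0.5 Fz -2.5 | clk 8.43 [ 0.52  0.79 -0.69  2.01  0.86  0.62  1.17]
-18 [-0.02  0.05] -0.009
-16 [-0.08  0.24] -0.044
-14 [-0.13  0.44] -0.079
-12 [-0.17  0.64] -0.113
-10 [-0.21  0.84] -0.148
-8 [-0.24  1.04] -0.183
-6 [-0.27  1.24] -0.218
-4 [-0.29  1.44] -0.253
-2 [-0.3   1.64] -0.288
0 [-0.3   1.85] -0.323
2 [-0.3   2.05] -0.358
4 [-0.29  2.25] -0.393
```

Request:
servo_tool([
  {"dx": 0.12, "dy": 0.04, "dz": 0, "ax": 0, "ay": 0, "az": 0, "claw": 1},
  {"dx": 0.21, "dy": 0.08, "dz": 0, "ax": 0, "ay": 0, "az": 0, "claw": 1},
  {"dx": 0.21, "dy": 0.08, "dz": 0, "ax": 0, "ay": 0, "az": 0, "claw": 1},
])

```text
clock: 8.68
eef_pos: [526.1, -59.6, 72.0]
tool_rot: [-1.571, -0.035, 0.346]
force: [-10.8, -2.3, 1.8]
width: 0.3
```

Request:
servo_tool([
  {"dx": -0.03, "dy": 0.1, "dz": 0, "ax": 0, "ay": 0, "az": -0.02, "claw": 1},
  {"dx": -0.08, "dy": 0.24, "dz": 0, "ax": 0, "ay": 0, "az": -0.044, "claw": 1},
  {"dx": -0.12, "dy": 0.42, "dz": 0, "ax": 0, "ay": 0, "az": -0.079, "claw": 1},
  {"dx": -0.16, "dy": 0.61, "dz": 0, "ax": 0, "ay": 0, "az": -0.113, "claw": 1},
])

```text
clock: 9.02
eef_pos: [524.9, -55.3, 72.0]
tool_rot: [-1.575, -0.035, 0.23]
force: [-10.0, -6.4, 1.9]
width: -0.2
```

```bash
python3 - <<'E'
from h import *
where()
r=56; p0=P(-12,r)
for f in range(-10,8,2): print(f,np.round((P(f,r)-p0)/10,2), round(-np.radians(f+12),3))
E
```

```text
phi -14.5 rho 63.1 yaw 13.2 z 72.0 | N 11.3 T 3.7 Fz 1.9 | clk 9.02 [ 0.48  0.77 -0.65  2.01  0.84  0.61  1.06]
-10 [-0.04  0.19] -0.035
-8 [-0.07  0.38] -0.07
-6 [-0.09  0.58] -0.105
-4 [-0.11  0.77] -0.14
-2 [-0.12  0.97] -0.175
0 [-0.12  1.16] -0.209
2 [-0.12  1.36] -0.244
4 [-0.11  1.55] -0.279
6 [-0.09  1.75] -0.314
```

Request:
servo_tool([
  {"dx": -0.04, "dy": 0.19, "dz": 0, "ax": 0, "ay": 0, "az": -0.035, "claw": 1},
  {"dx": -0.07, "dy": 0.38, "dz": 0, "ax": 0, "ay": 0, "az": -0.07, "claw": 1},
  {"dx": -0.09, "dy": 0.58, "dz": 0, "ax": 0, "ay": 0, "az": -0.105, "claw": 1},
  {"dx": -0.11, "dy": 0.77, "dz": 0, "ax": 0, "ay": 0, "az": -0.14, "claw": 1},
])

```text
clock: 9.35
eef_pos: [523.4, -47.2, 72.0]
tool_rot: [-1.577, -0.035, 0.09]
force: [-10.5, -5.2, 0.3]
width: 0.2
```

```bash
python3 - <<'E'
from h import *
where()
im=snap('wrist','w6');snap('scene','s6')
r=56; p0=P(-4,r)
for f in range(-2,14,2): print(f,np.round((P(f,r)-p0)/10,2), round(-np.radians(f+4),3))
E
```

```text
phi -7.0 rho 63.0 yaw 5.2 z 72.0 | N 11.1 T 3.9 Fz 0.3 | clk 9.35 [ 0.43  0.76 -0.61  2.02  0.81  0.58  0.92]
-2 [-0.01  0.2 ] -0.035
0 [-0.01  0.39] -0.07
2 [-0.01  0.59] -0.105
4 [0.   0.78] -0.14
6 [0.02 0.98] -0.175
8 [0.04 1.17] -0.209
10 [0.07 1.36] -0.244
12 [0.11 1.55] -0.279
```

View pics/w6.png

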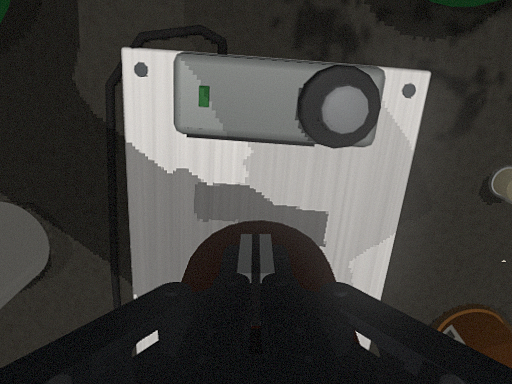

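Request:
servo_tool([
  {"dx": -0.01, "dy": 0.2, "dz": 0, "ax": 0, "ay": 0, "az": -0.035, "claw": 1},
  {"dx": -0.01, "dy": 0.39, "dz": 0, "ax": 0, "ay": 0, "az": -0.07, "claw": 1},
  {"dx": -0.01, "dy": 0.59, "dz": 0, "ax": 0, "ay": 0, "az": -0.105, "claw": 1},
  {"dx": 0.0, "dy": 0.78, "dz": 0, "ax": 0, "ay": 0, "az": -0.14, "claw": 1},
  {"dx": 0.02, "dy": 0.98, "dz": 0, "ax": 0, "ay": 0, "az": -0.175, "claw": 1},
])

```text
clock: 9.87
eef_pos: [523.2, -36.8, 72.0]
tool_rot: [-1.578, -0.036, -0.084]
force: [-11.6, -3.8, 1.1]
width: -0.3
```

```bash
python3 - <<'E'
from h import *
where()
r=56; p0=P(6,r)
for f in range(8,24,2): print(f,np.round((P(f,r)-p0)/10,2), round(-np.radians(f-6),3))
E
```

```text
phi 2.5 rho 62.9 yaw -4.8 z 72.0 | N 11.4 T 4.3 Fz 1.1 | clk 9.87 [ 0.37  0.74 -0.56  2.02  0.77  0.56  0.76]
8 [0.02 0.19] -0.035
10 [0.05 0.39] -0.07
12 [0.09 0.58] -0.105
14 [0.14 0.77] -0.14
16 [0.19 0.96] -0.175
18 [0.24 1.15] -0.209
20 [0.31 1.33] -0.244
22 [0.38 1.51] -0.279
```

Request:
servo_tool([
  {"dx": 0.06, "dy": 0.19, "dz": 0, "ax": 0, "ay": 0, "az": -0.035, "claw": 1},
  {"dx": 0.1, "dy": 0.39, "dz": 0, "ax": 0, "ay": 0, "az": -0.07, "claw": 1},
  {"dx": 0.14, "dy": 0.58, "dz": 0, "ax": 0, "ay": 0, "az": -0.105, "claw": 1},
  {"dx": 0.19, "dy": 0.77, "dz": 0, "ax": 0, "ay": 0, "az": -0.14, "claw": 1},
  {"dx": 0.24, "dy": 0.96, "dz": 0, "ax": 0, "ay": 0, "az": -0.175, "claw": 1},
])

```text
clock: 10.28
eef_pos: [524.8, -26.2, 71.9]
tool_rot: [-1.579, -0.036, -0.258]
force: [-12.7, -2.0, 2.9]
width: -0.2
```

```bash
python3 - <<'E'
from h import *
where();snap('scene','s7')
b=load('s7')['color'][115:250,200:350,::-1]
cv2.imwrite('pics/s7c.png',cv2.resize(b,None,fx=4,fy=4,interpolation=cv2.INTER_CUBIC))
r=55.5; p0=P(16,r)
for f in range(18,36,2): print(f,np.round((P(f,r)-p0)/10,2), round(-np.radians(f-16),3))
E
```

```text
phi 12.3 rho 62.7 yaw -14.8 z 71.9 | N 11.9 T 4.7 Fz 2.9 | clk 10.28 [ 0.32  0.73 -0.5   2.02  0.72  0.54  0.6 ]
18 [0.06 0.19] -0.035
20 [0.12 0.37] -0.07
22 [0.19 0.55] -0.105
24 [0.26 0.73] -0.14
26 [0.35 0.9 ] -0.175
28 [0.43 1.08] -0.209
30 [0.53 1.25] -0.244
32 [0.63 1.41] -0.279
34 [0.73 1.57] -0.314
```

View pics/s7c.png

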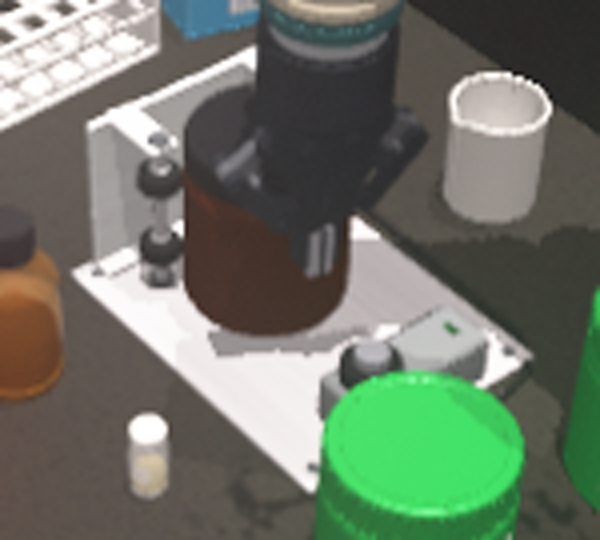

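Request:
servo_tool([
  {"dx": 0.06, "dy": 0.19, "dz": 0, "ax": 0, "ay": 0, "az": -0.035, "claw": 1},
  {"dx": 0.12, "dy": 0.37, "dz": 0.02, "ax": 0, "ay": 0, "az": -0.07, "claw": 1},
  {"dx": 0.19, "dy": 0.55, "dz": 0.03, "ax": 0, "ay": 0, "az": -0.105, "claw": 1},
  {"dx": 0.26, "dy": 0.73, "dz": 0.04, "ax": 0, "ay": 0, "az": -0.14, "claw": 1},
  {"dx": 0.35, "dy": 0.9, "dz": 0.05, "ax": 0, "ay": 0, "az": -0.175, "claw": 1},
  {"dx": 0.43, "dy": 1.08, "dz": 0.05, "ax": 0, "ay": 0, "az": -0.209, "claw": 1},
])

```text
clock: 10.83
eef_pos: [529.0, -14.0, 72.1]
tool_rot: [-1.58, -0.037, -0.466]
force: [-13.0, -0.5, -0.6]
width: 0.1
```

```bash
python3 - <<'E'
from h import *
where()
r=55.5; p0=P(28,r)
for f in range(30,52,2): print(f,np.round((P(f,r)-p0)/10,2), round(-np.radians(f-28),3))
E
```

```text
phi 24.1 rho 62.5 yaw -26.7 z 72.1 | N 11.7 T 5.8 Fz -0.6 | clk 10.83 [ 0.25  0.73 -0.45  2.    0.66  0.53  0.43]
30 [0.09 0.17] -0.035
32 [0.19 0.34] -0.07
34 [0.3 0.5] -0.105
36 [0.41 0.66] -0.14
38 [0.53 0.81] -0.175
40 [0.65 0.96] -0.209
42 [0.78 1.11] -0.244
44 [0.91 1.25] -0.279
46 [1.05 1.39] -0.314
48 [1.19 1.52] -0.349
50 [1.33 1.65] -0.384
```

Request:
servo_tool([
  {"dx": 0.09, "dy": 0.17, "dz": 0, "ax": 0, "ay": 0, "az": -0.035, "claw": 1},
  {"dx": 0.19, "dy": 0.34, "dz": 0, "ax": 0, "ay": 0, "az": -0.07, "claw": 1},
  {"dx": 0.3, "dy": 0.5, "dz": 0, "ax": 0, "ay": 0, "az": -0.105, "claw": 1},
  {"dx": 0.41, "dy": 0.66, "dz": 0, "ax": 0, "ay": 0, "az": -0.14, "claw": 1},
  {"dx": 0.53, "dy": 0.81, "dz": 0, "ax": 0, "ay": 0, "az": -0.175, "claw": 1},
  {"dx": 0.65, "dy": 0.96, "dz": 0, "ax": 0, "ay": 0, "az": -0.209, "claw": 1},
])

```text
clock: 11.33
eef_pos: [535.7, -2.8, 72.2]
tool_rot: [-1.58, -0.038, -0.674]
force: [-12.5, 3.1, -0.8]
width: -0.4
```

```bash
python3 - <<'E'
from h import *
where();im=snap('wrist','w8')
r=55.5; p0=P(40,r)
for f in range(42,58,2): print(f,np.round((P(f,r)-p0)/10,2), round(-np.radians(f-40),3))
E
```

```text
phi 36.1 rho 62.2 yaw -38.6 z 72.2 | N 12.0 T 4.9 Fz -0.8 | clk 11.33 [ 0.19  0.72 -0.39  1.98  0.6   0.53  0.26]
42 [0.13 0.15] -0.035
44 [0.26 0.29] -0.07
46 [0.4  0.42] -0.105
48 [0.54 0.56] -0.14
50 [0.68 0.68] -0.175
52 [0.83 0.81] -0.209
54 [0.99 0.92] -0.244
56 [1.15 1.03] -0.279
```

View pics/w8.png

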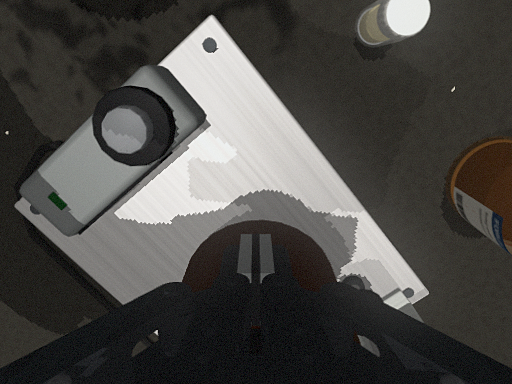

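Request:
servo_tool([
  {"dx": 0.13, "dy": 0.15, "dz": 0, "ax": 0, "ay": 0, "az": -0.035, "claw": 1},
  {"dx": 0.26, "dy": 0.29, "dz": 0, "ax": 0, "ay": 0, "az": -0.07, "claw": 1},
  {"dx": 0.4, "dy": 0.42, "dz": 0, "ax": 0, "ay": 0, "az": -0.105, "claw": 1},
  {"dx": 0.54, "dy": 0.56, "dz": 0, "ax": 0, "ay": 0, "az": -0.14, "claw": 1},
  {"dx": 0.68, "dy": 0.68, "dz": 0, "ax": 0, "ay": 0, "az": -0.175, "claw": 1},
])

```text
clock: 11.8
eef_pos: [543.1, 5.4, 72.2]
tool_rot: [-1.58, -0.039, -0.848]
force: [-10.8, 5.8, -2.8]
width: -0.2
```

```bash
python3 - <<'E'
from h import *
where()
s=read_state()['eef_pos'][:2]
c=P(50,55.5)
print((P(46,75)-c)/10)
for f in (46,30,14,0,-10,-20): print(f,np.round((P(f,76)-P(46,75))/10,2),np.round(-np.radians(f-46),2))
E
```

```text
phi 46.3 rho 62.1 yaw -48.6 z 72.2 | N 11.7 T 3.9 Fz -2.8 | clk 11.80 [ 0.14  0.73 -0.35  1.96  0.54  0.54  0.13]
[-1.64246654  1.14350184]
46 [-0.07  0.07] -0.0
30 [-1.37 -1.6 ] 0.28
14 [-2.16 -3.56] 0.56
0 [-2.39 -5.4 ] 0.8
-10 [-2.27 -6.71] 0.98
-20 [-1.93 -7.99] 1.15
```

Request:
servo_tool([
  {"dx": -0.8, "dy": 0.55, "dz": 0, "ax": 0, "ay": 0, "az": 0, "claw": 1},
  {"dx": -1.6, "dy": 1.15, "dz": 0, "ax": 0, "ay": 0, "az": 0, "claw": 1},
  {"dx": -1.6, "dy": 1.15, "dz": 0, "ax": 0, "ay": 0, "az": 0, "claw": 1},
])

```text
clock: 12.05
eef_pos: [532.8, 16.6, 74.5]
tool_rot: [-1.57, -0.047, -0.845]
force: [-0.8, 0.0, -0.0]
width: -0.3
```

```bash
python3 - <<'E'
from h import *
where();snap('top','t9');im=snap('scene','s9')
for n,(x0,y0,x1,y1) in {'s9':(200,115,350,250),'t9':(235,110,345,235)}.items():
  b=load(n)['color'][y0:y1,x0:x1,::-1]; cv2.imwrite('pics/%sc.png'%n,cv2.resize(b,None,fx=4,fy=4,interpolation=cv2.INTER_CUBIC))
E
```

```text
phi 46.6 rho 77.3 yaw -48.4 z 74.5 | N 0.6 T 0.5 Fz -0.0 | clk 12.05 [ 0.11  0.71 -0.33  2.    0.55  0.5   0.1 ]
```

View pics/s9c.png

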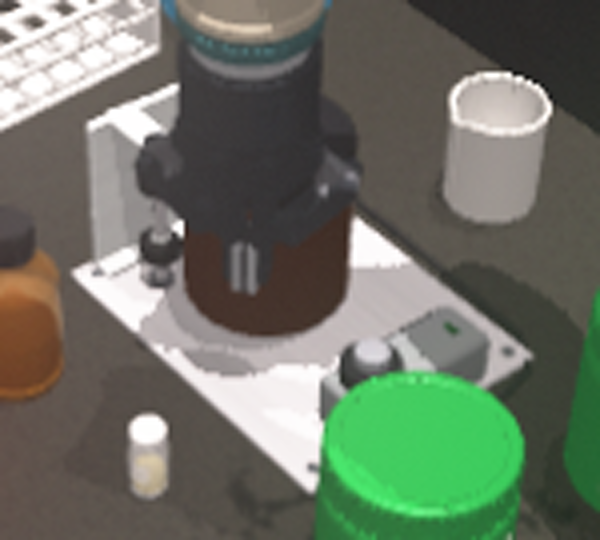

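View pics/t9c.png

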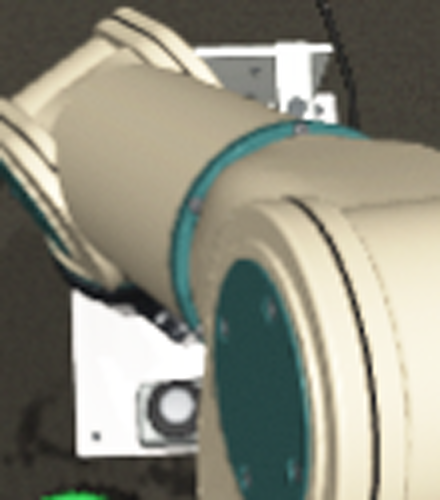

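Request:
servo_tool([
  {"dx": -0.7, "dy": -0.7, "dz": 0, "ax": 0, "ay": 0, "az": 0.11, "claw": 1},
  {"dx": -1.3, "dy": -1.6, "dz": 0, "ax": 0, "ay": 0, "az": 0.22, "claw": 1},
  {"dx": -1.7, "dy": -2.4, "dz": -0.1, "ax": 0, "ay": 0, "az": 0.34, "claw": 1},
  {"dx": -2.0, "dy": -3.1, "dz": -0.2, "ax": 0, "ay": 0, "az": 0.46, "claw": 1},
  {"dx": -2.2, "dy": -3.8, "dz": -0.2, "ax": 0, "ay": 0, "az": 0.58, "claw": 1},
  {"dx": -2.3, "dy": -4.7, "dz": -0.2, "ax": 0, "ay": 0, "az": 0.7, "claw": 1},
  {"dx": -2.4, "dy": -5.4, "dz": -0.2, "ax": 0, "ay": 0, "az": 0.8, "claw": 1},
  {"dx": -2.4, "dy": -6.1, "dz": -0.2, "ax": 0, "ay": 0, "az": 0.9, "claw": 1},
])

```text
clock: 12.82
eef_pos: [510.7, -47.7, 72.7]
tool_rot: [-1.572, -0.05, 0.055]
force: [-0.3, -0.3, -0.2]
width: -0.1
```

Request:
servo_tool([
  {"dx": 0.1, "dy": -0.7, "dz": 0, "ax": 0, "ay": 0, "az": 0.12, "claw": 1},
  {"dx": 0.3, "dy": -1.4, "dz": 0, "ax": 0, "ay": 0, "az": 0.24, "claw": 1},
  {"dx": 0.4, "dy": -1.9, "dz": 0, "ax": 0, "ay": 0, "az": 0.26, "claw": 1},
  {"dx": 0.4, "dy": -1.9, "dz": 0, "ax": 0, "ay": 0, "az": 0.26, "claw": 1},
])

```text
clock: 13.15
eef_pos: [514.8, -67.9, 72.3]
tool_rot: [-1.572, -0.049, 0.308]
force: [-0.2, -0.8, 0.4]
width: -0.2
```

```bash
python3 - <<'E'
from h import *
where();snap('wrist','w10')
s=read_state();p=P(-20,65);print((p-s['eef_pos'][:2])/10)
E
```

```text
phi -21.8 rho 76.6 yaw 17.6 z 72.3 | N 0.5 T 0.7 Fz 0.4 | clk 13.15 [ 0.53  0.77 -0.68  2.04  0.87  0.58  1.13]
[1.02784673 0.5063377 ]
```

View pics/w10.png

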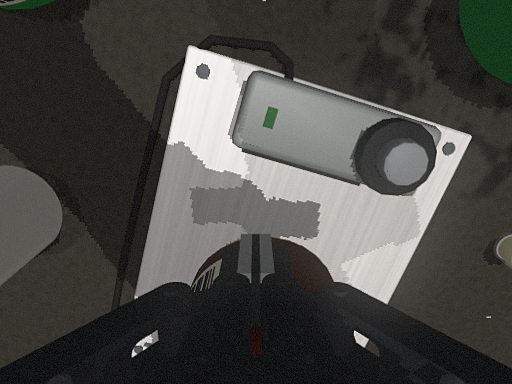

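```bash
python3 - <<'E'
from h import *
b=cv2.imread('pics/w10.png')[220:320,170:350]
cv2.imwrite('pics/w10c.png',cv2.resize(b,None,fx=4.4,fy=4.4,interpolation=cv2.INTER_CUBIC))
im=load('w10')
for u in [(222,262),(205,292),(192,292),(212,265),(220,263)]:print(u,oncyl(im,u,C))
E
```

```text
(222, 262) (array([549.8, -76.8,  30.2]), np.float64(225.84625333393748))
(205, 292) (array([556.6, -82.4,  53.6]), np.float64(235.57550998509512))
(192, 292) (array([570.4, -89.1,  38.5]), np.float64(252.5250516800612))
(212, 265) (array([555.9, -81.9,  26.7]), np.float64(234.65982816672738))
(220, 263) (array([550.8, -77.8,  30.2]), np.float64(227.41576001079173))
```

View pics/w10c.png

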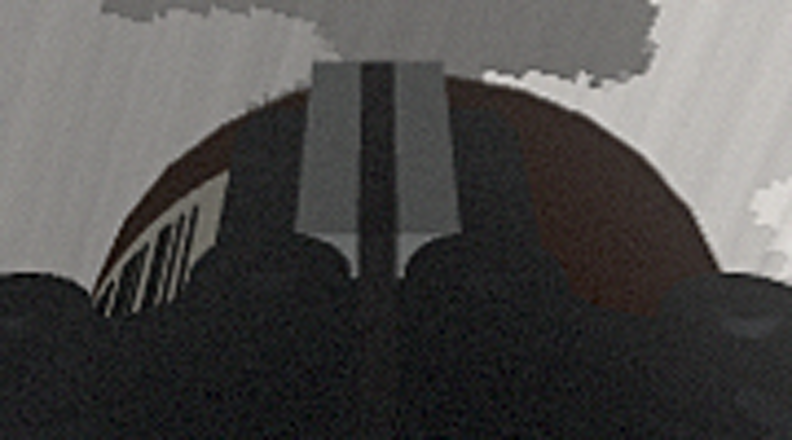

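Request:
servo_tool([
  {"dx": 0.4, "dy": 0.16, "dz": 0, "ax": 0, "ay": 0, "az": 0.07, "claw": 1},
  {"dx": 0.8, "dy": 0.32, "dz": 0, "ax": 0, "ay": 0, "az": 0.07, "claw": 1},
  {"dx": 1.05, "dy": 0.42, "dz": 0.05, "ax": 0, "ay": 0, "az": 0.07, "claw": 1},
  {"dx": 1.25, "dy": 0.5, "dz": 0.05, "ax": 0, "ay": 0, "az": 0.07, "claw": 1},
  {"dx": 1.4, "dy": 0.56, "dz": 0.1, "ax": 0, "ay": 0, "az": 0.07, "claw": 1},
  {"dx": 1.55, "dy": 0.62, "dz": 0.1, "ax": 0, "ay": 0, "az": 0.07, "claw": 1},
  {"dx": 1.7, "dy": 0.68, "dz": 0.15, "ax": 0, "ay": 0, "az": 0.07, "claw": 1},
  {"dx": 1.7, "dy": 0.68, "dz": 0.15, "ax": 0, "ay": 0, "az": 0.07, "claw": 1},
])

```text
clock: 13.87
eef_pos: [526.3, -60.5, 72.8]
tool_rot: [-1.572, -0.038, 0.38]
force: [-9.1, -3.1, 4.4]
width: -0.4
```

```bash
python3 - <<'E'
from h import *
where()
r=56; p0=P(-21.5,r)
for f in range(-20,4,2): print(f,np.round((P(f,r)-p0)/10,2), round(-np.radians(f+21.5),3))
E
```

```text
phi -19.4 rho 63.3 yaw 21.8 z 72.8 | N 9.6 T -0.1 Fz 4.4 | clk 13.87 [ 0.53  0.79 -0.71  2.    0.86  0.63  1.2 ]
-20 [-0.05  0.14] -0.026
-18 [-0.12  0.32] -0.061
-16 [-0.17  0.51] -0.096
-14 [-0.22  0.7 ] -0.131
-12 [-0.27  0.89] -0.166
-10 [-0.3   1.08] -0.201
-8 [-0.34  1.27] -0.236
-6 [-0.36  1.47] -0.271
-4 [-0.38  1.66] -0.305
-2 [-0.39  1.86] -0.34
0 [-0.39  2.05] -0.375
2 [-0.39  2.25] -0.41
```

Request:
servo_tool([
  {"dx": 0.02, "dy": 0.15, "dz": 0.1, "ax": 0, "ay": 0, "az": -0.026, "claw": 1},
  {"dx": -0.04, "dy": 0.35, "dz": 0.1, "ax": 0, "ay": 0, "az": -0.061, "claw": 1},
  {"dx": -0.09, "dy": 0.54, "dz": 0.1, "ax": 0, "ay": 0, "az": -0.096, "claw": 1},
  {"dx": -0.14, "dy": 0.73, "dz": 0.1, "ax": 0, "ay": 0, "az": -0.131, "claw": 1},
  {"dx": -0.19, "dy": 0.92, "dz": 0.1, "ax": 0, "ay": 0, "az": -0.166, "claw": 1},
  {"dx": -0.22, "dy": 1.11, "dz": 0.1, "ax": 0, "ay": 0, "az": -0.201, "claw": 1},
])

```text
clock: 14.37
eef_pos: [523.8, -50.3, 73.2]
tool_rot: [-1.574, -0.038, 0.176]
force: [-6.5, -3.4, -1.9]
width: -0.2
```

```bash
python3 - <<'E'
from h import *
where()
r=56; p0=P(-9,r)
for f in range(-7,12,2): print(f,np.round((P(f,r)-p0)/10,2), round(-np.radians(f+9),3))
E
```

```text
phi -9.8 rho 63.1 yaw 10.1 z 73.2 | N 7.0 T 2.2 Fz -1.9 | clk 14.37 [ 0.46  0.76 -0.64  2.02  0.83  0.59  1.  ]
-7 [-0.03  0.19] -0.035
-5 [-0.05  0.39] -0.07
-3 [-0.06  0.58] -0.105
-1 [-0.07  0.78] -0.14
1 [-0.07  0.97] -0.175
3 [-0.06  1.17] -0.209
5 [-0.05  1.36] -0.244
7 [-0.03  1.56] -0.279
9 [0.   1.75] -0.314
11 [0.03 1.94] -0.349
```

Request:
servo_tool([
  {"dx": 0.12, "dy": -0.02, "dz": 0, "ax": 0, "ay": 0, "az": 0, "claw": 1},
  {"dx": 0.22, "dy": -0.04, "dz": 0, "ax": 0, "ay": 0, "az": 0, "claw": 1},
  {"dx": 0.22, "dy": -0.04, "dz": 0, "ax": 0, "ay": 0, "az": 0, "claw": 1},
])

```text
clock: 14.62
eef_pos: [523.9, -50.0, 72.9]
tool_rot: [-1.573, -0.034, 0.179]
force: [-11.6, -1.8, 2.2]
width: 0.1
```

```bash
python3 - <<'E'
from h import *
where()
E
```

```text
phi -9.6 rho 63.0 yaw 10.2 z 72.9 | N 11.8 T -0.2 Fz 2.2 | clk 14.62 [ 0.46  0.77 -0.65  2.01  0.83  0.6   1.  ]
```

Request:
servo_tool([
  {"dx": -0.03, "dy": 0.19, "dz": 0.03, "ax": 0, "ay": 0, "az": -0.035, "claw": 1},
  {"dx": -0.05, "dy": 0.39, "dz": 0.03, "ax": 0, "ay": 0, "az": -0.07, "claw": 1},
  {"dx": -0.06, "dy": 0.58, "dz": 0.03, "ax": 0, "ay": 0, "az": -0.105, "claw": 1},
  {"dx": -0.07, "dy": 0.78, "dz": 0.03, "ax": 0, "ay": 0, "az": -0.14, "claw": 1},
  {"dx": -0.07, "dy": 0.97, "dz": 0.03, "ax": 0, "ay": 0, "az": -0.175, "claw": 1},
])

```text
clock: 15.03
eef_pos: [523.2, -41.1, 73.1]
tool_rot: [-1.577, -0.035, 0.001]
force: [-10.6, -3.3, -0.6]
width: -0.2
```

```bash
python3 - <<'E'
from h import *
where()
r=56; p0=P(1,r)
for f in range(3,18,2): print(f,np.round((P(f,r)-p0)/10,2), round(-np.radians(f-1),3))
E
```

```text
phi -1.5 rho 62.9 yaw 0.1 z 73.1 | N 10.7 T 3.0 Fz -0.6 | clk 15.03 [ 0.41  0.75 -0.59  2.02  0.79  0.57  0.83]
3 [0.01 0.2 ] -0.035
5 [0.02 0.39] -0.07
7 [0.04 0.58] -0.105
9 [0.07 0.78] -0.14
11 [0.1  0.97] -0.175
13 [0.14 1.16] -0.209
15 [0.19 1.35] -0.244
17 [0.24 1.54] -0.279
```

Add about 0.5 mm of press.

Request:
servo_tool([
  {"dx": 0.05, "dy": 0.2, "dz": 0, "ax": 0, "ay": 0, "az": -0.035, "claw": 1},
  {"dx": 0.07, "dy": 0.39, "dz": 0, "ax": 0, "ay": 0, "az": -0.07, "claw": 1},
  {"dx": 0.09, "dy": 0.58, "dz": 0, "ax": 0, "ay": 0, "az": -0.105, "claw": 1},
  {"dx": 0.12, "dy": 0.78, "dz": 0, "ax": 0, "ay": 0, "az": -0.14, "claw": 1},
  {"dx": 0.15, "dy": 0.97, "dz": 0, "ax": 0, "ay": 0, "az": -0.175, "claw": 1},
  {"dx": 0.19, "dy": 1.16, "dz": 0, "ax": 0, "ay": 0, "az": -0.209, "claw": 1},
])

```text
clock: 15.53
eef_pos: [524.3, -28.4, 73.0]
tool_rot: [-1.578, -0.035, -0.207]
force: [-12.3, -1.8, 0.4]
width: -0.3
```

```bash
python3 - <<'E'
from h import *
where();snap('wrist','w11')
r=55.5; p0=P(13,r)
for f in range(15,34,2): print(f,np.round((P(f,r)-p0)/10,2), round(-np.radians(f-13),3))
b=cv2.imread('pics/w11.png')[200:320,150:360]
cv2.imwrite('pics/w11c.png',cv2.resize(b,None,fx=3.8,fy=3.8,interpolation=cv2.INTER_CUBIC))
E
```

```text
phi 10.2 rho 62.7 yaw -11.8 z 73.0 | N 11.8 T 3.9 Fz 0.4 | clk 15.53 [ 0.34  0.74 -0.53  2.02  0.74  0.55  0.65]
15 [0.05 0.19] -0.035
17 [0.1  0.37] -0.07
19 [0.16 0.56] -0.105
21 [0.23 0.74] -0.14
23 [0.3  0.92] -0.175
25 [0.38 1.1 ] -0.209
27 [0.46 1.27] -0.244
29 [0.55 1.44] -0.279
31 [0.65 1.61] -0.314
33 [0.75 1.77] -0.349
```

View pics/w11c.png

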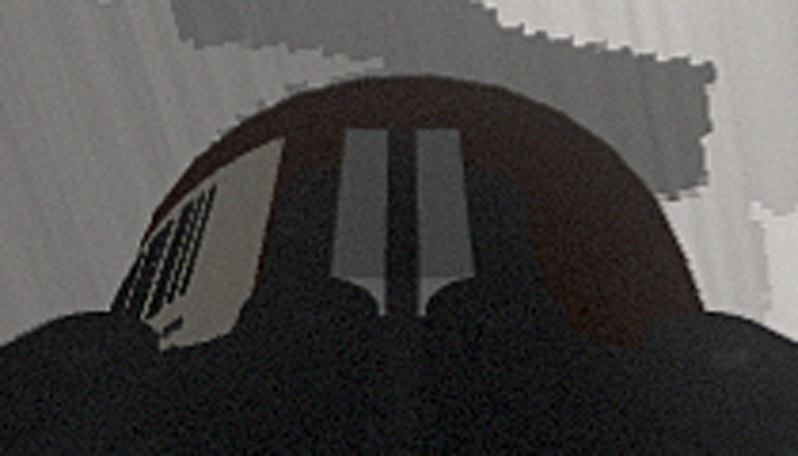

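```bash
python3 - <<'E'
from h import *
im=load('w11')
for u in [(224.7,236.2),(219.5,263),(214.5,284)]:print(u,oncyl(im,u,C),oncyl(im,u,C+[1,-1.5]))
E
```

```text
(224.7, 236.2) (array([534.9, -49.1,  25.2]), np.float64(190.59353774775533)) (array([535.7, -49.4,  23.5]), np.float64(189.31369394879871))
(219.5, 263) (array([534.9, -48.9,  56.8]), np.float64(190.38367658943702)) (array([535.7, -49.2,  55.3]), np.float64(189.1050423814407))
(214.5, 284) (array([534.9, -49.3,  75.5]), np.float64(190.83237463868525)) (array([535.7, -49.6,  74.3]), np.float64(189.55109329038984))
```

Request:
servo_tool([
  {"dx": 0.05, "dy": 0.19, "dz": 0, "ax": 0, "ay": 0, "az": -0.035, "claw": 1},
  {"dx": 0.1, "dy": 0.37, "dz": 0, "ax": 0, "ay": 0, "az": -0.07, "claw": 1},
  {"dx": 0.16, "dy": 0.56, "dz": 0, "ax": 0, "ay": 0, "az": -0.105, "claw": 1},
  {"dx": 0.23, "dy": 0.74, "dz": 0.03, "ax": 0, "ay": 0, "az": -0.14, "claw": 1},
  {"dx": 0.3, "dy": 0.92, "dz": 0.03, "ax": 0, "ay": 0, "az": -0.175, "claw": 1},
  {"dx": 0.38, "dy": 1.1, "dz": 0.03, "ax": 0, "ay": 0, "az": -0.209, "claw": 1},
  {"dx": 0.46, "dy": 1.27, "dz": 0.04, "ax": 0, "ay": 0, "az": -0.244, "claw": 1},
])

```text
clock: 16.17
eef_pos: [529.1, -14.0, 73.3]
tool_rot: [-1.579, -0.036, -0.449]
force: [-11.9, 1.7, -2.5]
width: 0.1
```

```bash
python3 - <<'E'
from h import *
where()
r=55.5; p0=P(27,r)
for f in range(29,54,2): print(f,np.round((P(f,r)-p0)/10,2), round(-np.radians(f-27),3))
E
```

```text
phi 24.1 rho 62.4 yaw -25.7 z 73.3 | N 11.5 T 3.3 Fz -2.5 | clk 16.17 [ 0.26  0.73 -0.46  2.    0.67  0.54  0.44]
29 [0.09 0.17] -0.035
31 [0.19 0.34] -0.07
33 [0.29 0.5 ] -0.105
35 [0.4  0.66] -0.14
37 [0.51 0.82] -0.175
39 [0.63 0.97] -0.209
41 [0.76 1.12] -0.244
43 [0.89 1.27] -0.279
45 [1.02 1.4 ] -0.314
47 [1.16 1.54] -0.349
49 [1.3  1.67] -0.384
51 [1.45 1.79] -0.419
53 [1.61 1.91] -0.454
```

Request:
servo_tool([
  {"dx": 0.09, "dy": 0.17, "dz": -0.03, "ax": 0, "ay": 0, "az": -0.035, "claw": 1},
  {"dx": 0.19, "dy": 0.34, "dz": -0.03, "ax": 0, "ay": 0, "az": -0.07, "claw": 1},
  {"dx": 0.29, "dy": 0.5, "dz": -0.03, "ax": 0, "ay": 0, "az": -0.105, "claw": 1},
  {"dx": 0.4, "dy": 0.66, "dz": -0.03, "ax": 0, "ay": 0, "az": -0.14, "claw": 1},
  {"dx": 0.51, "dy": 0.82, "dz": -0.03, "ax": 0, "ay": 0, "az": -0.175, "claw": 1},
  {"dx": 0.63, "dy": 0.97, "dz": -0.03, "ax": 0, "ay": 0, "az": -0.209, "claw": 1},
  {"dx": 0.76, "dy": 1.12, "dz": -0.03, "ax": 0, "ay": 0, "az": -0.244, "claw": 1},
])

```text
clock: 16.75
eef_pos: [537.2, -1.0, 73.2]
tool_rot: [-1.579, -0.038, -0.692]
force: [-12.4, 4.7, -1.8]
width: 0.1
```

```bash
python3 - <<'E'
from h import *
where();im=snap('wrist','w12')
r=55.5; p0=P(41,r)
for f in range(43,62,2): print(f,np.round((P(f,r)-p0)/10,2), round(-np.radians(f-41),3))
b=cv2.imread('pics/w12.png')[200:320,150:360]
cv2.imwrite('pics/w12c.png',cv2.resize(b,None,fx=3.8,fy=3.8,interpolation=cv2.INTER_CUBIC))
E
```

```text
phi 38.3 rho 62.2 yaw -39.7 z 73.2 | N 12.7 T 4.0 Fz -1.8 | clk 16.75 [ 0.19  0.72 -0.39  1.98  0.59  0.54  0.24]
43 [0.13 0.14] -0.035
45 [0.26 0.28] -0.07
47 [0.4  0.42] -0.105
49 [0.55 0.55] -0.14
51 [0.7  0.67] -0.175
53 [0.85 0.79] -0.209
55 [1.01 0.91] -0.244
57 [1.17 1.01] -0.279
59 [1.33 1.12] -0.314
61 [1.5  1.21] -0.349
```

View pics/w12c.png

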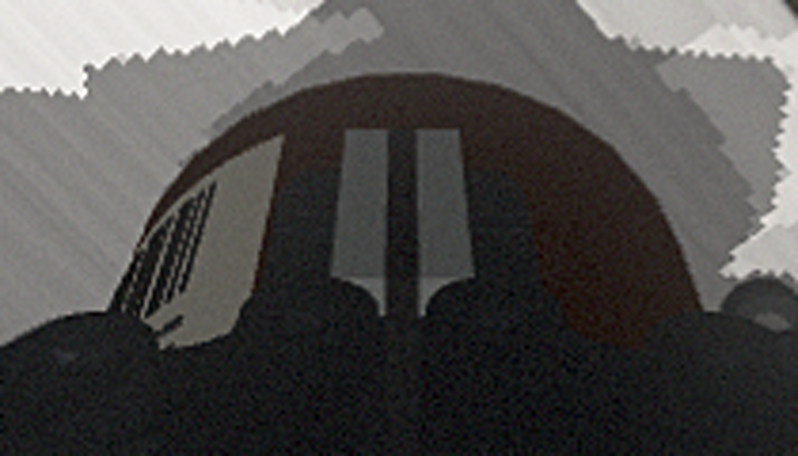

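Request:
servo_tool([
  {"dx": 0.1, "dy": 0.16, "dz": 0, "ax": 0, "ay": 0, "az": -0.035, "claw": 1},
  {"dx": 0.23, "dy": 0.31, "dz": 0, "ax": 0, "ay": 0, "az": -0.07, "claw": 1},
  {"dx": 0.37, "dy": 0.45, "dz": 0, "ax": 0, "ay": 0, "az": -0.105, "claw": 1},
  {"dx": 0.52, "dy": 0.58, "dz": 0, "ax": 0, "ay": 0, "az": -0.14, "claw": 1},
  {"dx": 0.67, "dy": 0.7, "dz": 0, "ax": 0, "ay": 0, "az": -0.175, "claw": 1},
  {"dx": 0.82, "dy": 0.82, "dz": 0, "ax": 0, "ay": 0, "az": -0.209, "claw": 1},
])

```text
clock: 17.3
eef_pos: [546.5, 8.3, 73.3]
tool_rot: [-1.578, -0.04, -0.9]
force: [-9.5, 6.6, -2.7]
width: 0.2
```

```bash
python3 - <<'E'
from h import *
where();im=snap('wrist','w13')
b=cv2.imread('pics/w13.png')[200:320,150:360]
cv2.imwrite('pics/w13c.png',cv2.resize(b,None,fx=3.8,fy=3.8,interpolation=cv2.INTER_CUBIC))
for n in('w12','w13'):
  im=load(n)
  for u in [(224.5,236),(219.5,263),(214.5,284)]:print(u,oncyl(im,u,C),oncyl(im,u,C+[1,-1.5]))
r=55.5; p0=P(53,r)
for f in range(54,60,1): print(f,np.round((P(f,r)-p0)/10,2), round(-np.radians(f-53),3))
E
```

```text
phi 50.4 rho 62.0 yaw -51.6 z 73.3 | N 11.2 T 3.1 Fz -2.7 | clk 17.30 [ 0.13  0.73 -0.34  1.95  0.52  0.54  0.09]
(224.5, 236) (array([536.2, -24.6,  25.3]), np.float64(163.40032380787466)) (array([537.2, -26. ,  22. ]), np.float64(163.213086047955))
(219.5, 263) (array([536.3, -24.3,  57.1]), np.float64(162.99943650893087)) (array([537.3, -25.6,  54.3]), np.float64(162.806023634782))
(214.5, 284) (array([536.2, -24.7,  75.7]), np.float64(163.45289912848173)) (array([537.2, -26. ,  73.3]), np.float64(163.26647152850248))
(224.5, 236) (array([540.3, -14.6,  25.9]), np.float64(151.4009157193646)) (array([541.2, -16.4,  22.1]), np.float64(151.71376198861321))
(219.5, 263) (array([540.5, -14.3,  57.5]), np.float64(151.04942224589607)) (array([541.4, -16.1,  54.3]), np.float64(151.3537562150995))
(214.5, 284) (array([540.3, -14.7,  76. ]), np.float64(151.53081834881823)) (array([541.2, -16.5,  73.2]), np.float64(151.84682872485402))
54 [0.08 0.06] -0.017
55 [0.16 0.11] -0.035
56 [0.24 0.17] -0.052
57 [0.32 0.22] -0.07
58 [0.4  0.27] -0.087
59 [0.48 0.32] -0.105
```

View pics/w13c.png

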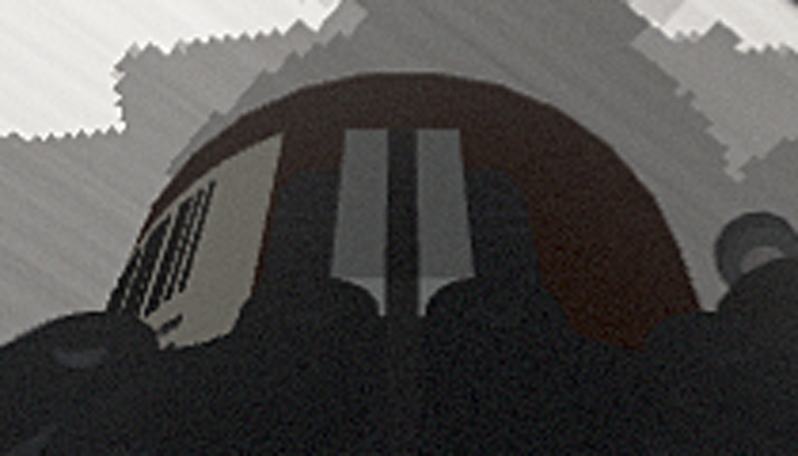

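Request:
servo_tool([
  {"dx": 0.12, "dy": 0.03, "dz": 0, "ax": 0, "ay": 0, "az": -0.017, "claw": 1},
  {"dx": 0.2, "dy": 0.08, "dz": 0, "ax": 0, "ay": 0, "az": -0.035, "claw": 1},
  {"dx": 0.36, "dy": 0.18, "dz": 0, "ax": 0, "ay": 0, "az": -0.07, "claw": 1},
  {"dx": 0.52, "dy": 0.28, "dz": 0, "ax": 0, "ay": 0, "az": -0.105, "claw": 1},
  {"dx": 0.52, "dy": 0.28, "dz": 0, "ax": 0, "ay": 0, "az": -0.105, "claw": 1},
])

```text
clock: 17.77
eef_pos: [552.6, 12.6, 73.5]
tool_rot: [-1.577, -0.04, -1.004]
force: [-8.5, 7.3, -4.0]
width: 0.2
```

```bash
python3 - <<'E'
from h import *
where();im=snap('wrist','w14')
b=cv2.imread('pics/w14.png')[200:320,150:360]
cv2.imwrite('pics/w14c.png',cv2.resize(b,None,fx=3.8,fy=3.8,interpolation=cv2.INTER_CUBIC))
for n in('w14',):
  im=load(n)
  for u in [(224.5,236),(219.5,263),(214.5,284)]:print(u,oncyl(im,u,C),oncyl(im,u,C+[1,-1.5]))
E
```

```text
phi 57.3 rho 61.8 yaw -57.5 z 73.5 | N 10.7 T 3.2 Fz -4.0 | clk 17.77 [ 0.11  0.73 -0.31  1.93  0.49  0.55  0.01]
(224.5, 236) (array([543.8,  -9.1,  27.2]), np.float64(144.19891169249502)) (array([544.5, -11. ,  23.2]), np.float64(144.7439755198342))
(219.5, 263) (array([544. ,  -8.9,  58.5]), np.float64(143.91842478353976)) (array([544.7, -10.8,  55.2]), np.float64(144.4556926075118))
(214.5, 284) (array([543.7,  -9.3,  76.9]), np.float64(144.4280374502761)) (array([544.4, -11.2,  74. ]), np.float64(144.97951717748293))
```

View pics/w14c.png

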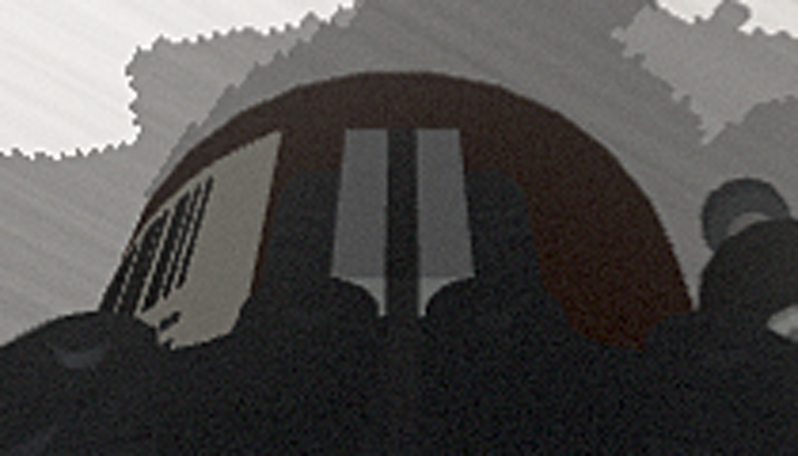

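Request:
servo_tool([
  {"dx": -0.55, "dy": 0.85, "dz": 0, "ax": 0, "ay": 0, "az": 0, "claw": 1},
  {"dx": -1.2, "dy": 1.8, "dz": 0, "ax": 0, "ay": 0, "az": 0, "claw": 1},
  {"dx": -1.9, "dy": 2.2, "dz": 1, "ax": 0, "ay": 0, "az": 0.1, "claw": 1},
  {"dx": -3.5, "dy": 2.2, "dz": 4, "ax": 0, "ay": 0, "az": 0.2, "claw": 1},
  {"dx": -6, "dy": 1.5, "dz": 7, "ax": 0, "ay": 0, "az": 0.3, "claw": 1},
  {"dx": -9, "dy": 0, "dz": 9, "ax": 0, "ay": 0, "az": 0.4, "claw": 1},
  {"dx": -10, "dy": -2, "dz": 9, "ax": 0, "ay": 0, "az": 0.52, "claw": 1},
  {"dx": -10, "dy": -4, "dz": 9, "ax": 0, "ay": 0, "az": 0.64, "claw": 1},
])

```text
clock: 18.48
eef_pos: [455.8, -31.5, 167.0]
tool_rot: [-1.572, -0.051, -0.357]
force: [0.2, -0.5, -0.7]
width: -0.2
```

```bash
python3 - <<'E'
from h import *
where();snap('wrist','w15');snap('scene','s15')
b=load('s15')['color'][115:250,200:350,::-1]
cv2.imwrite('pics/s15c.png',cv2.resize(b,None,fx=4,fy=4,interpolation=cv2.INTER_CUBIC))
go([440,-40,200],Rt(0,(0,-0.05,0)))
E
```

```text
phi 3.5 rho 130.4 yaw -20.4 z 167.0 | N -0.2 T 0.5 Fz -0.7 | clk 18.48 [ 0.43  0.5  -0.61  2.14  0.55  0.61  0.64]
d cm [-1.73 -0.47  3.42] rv [ 0.002 -0.     0.369]
```

View pics/s15c.png

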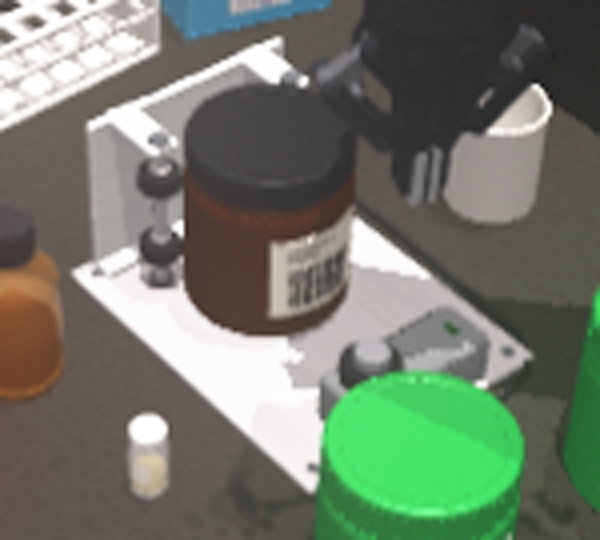

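View pics/w15.png

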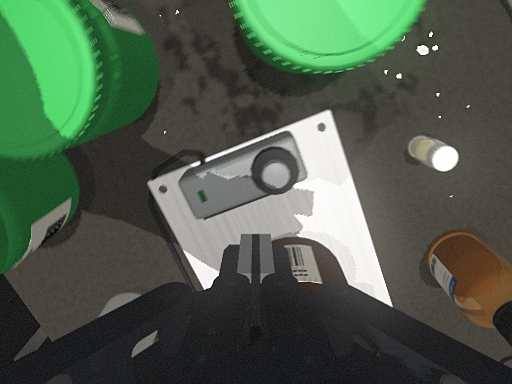

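Request:
servo_tool([
  {"dx": -0.5, "dy": -3, "dz": 0, "ax": 0, "ay": 0, "az": 0.1, "claw": 1},
  {"dx": -1, "dy": -6, "dz": 0, "ax": 0, "ay": 0, "az": 0.2, "claw": 1},
  {"dx": -1, "dy": -6.5, "dz": 0, "ax": 0, "ay": 0, "az": 0.2, "claw": 1},
  {"dx": -1, "dy": -6.5, "dz": 0, "ax": 0, "ay": 0, "az": 0.2, "claw": 1},
])

```text
clock: 18.92
eef_pos: [447.8, -98.5, 165.1]
tool_rot: [-1.571, -0.049, -0.172]
force: [0.2, -0.3, -0.1]
width: 0.1
```

```bash
python3 - <<'E'
from h import *
where();snap('wrist','w16');snap('scene','s16')
b=load('w16')['color'][:,:,::-1][190:330,230:430]
cv2.imwrite('pics/w16c.png',cv2.resize(b,None,fx=4,fy=4,interpolation=cv2.INTER_CUBIC))
b=load('s16')['color'][130:205,230:305,::-1]
cv2.imwrite('pics/s16c.png',cv2.resize(b,None,fx=8,fy=8,interpolation=cv2.INTER_CUBIC))
E
```

```text
phi -23.1 rho 150.2 yaw -9.9 z 165.1 | N -0.1 T 0.3 Fz -0.1 | clk 18.92 [ 0.64  0.52 -0.68  2.13  0.58  0.62  0.95]
```

View pics/w16c.png

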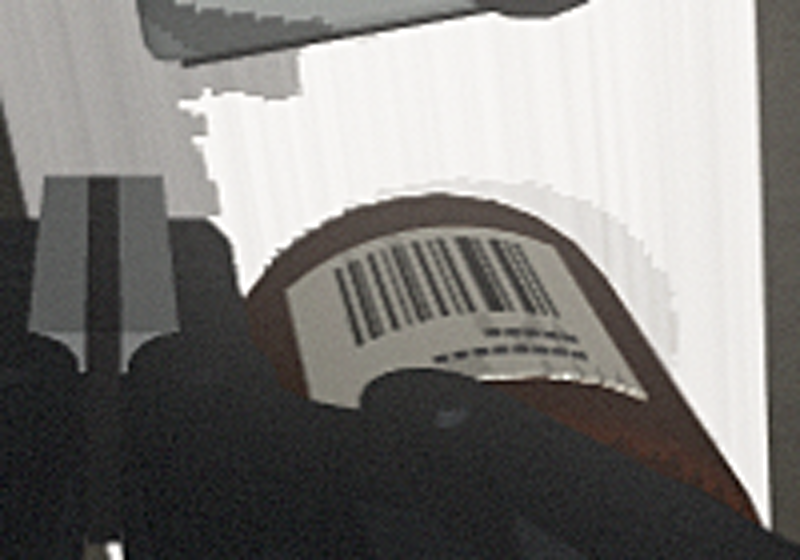

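View pics/s16c.png

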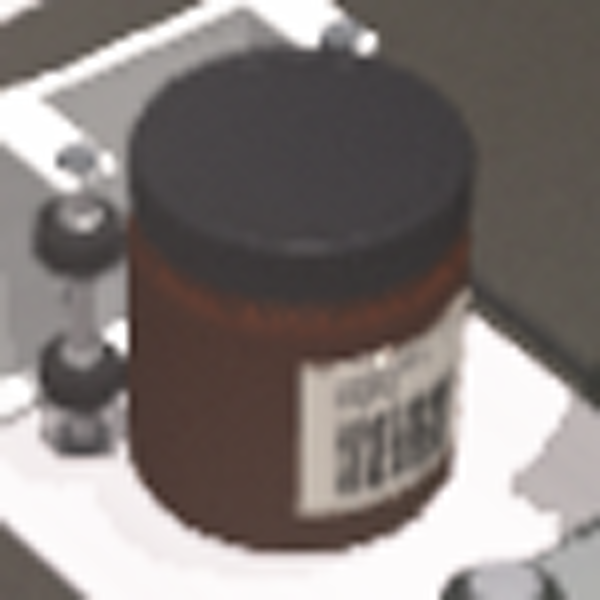

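```bash
python3 - <<'E'
from h import *
w=load('w16');s=load('s16')
for c in (C,C+[1,-1.5],C+[0,-1.5],C+[0,1.5],C+[-1.5,0]):
  f=lambda im,u:oncyl(im,u,c)
  L=[f(w,(301.5,262.8)),f(w,(307,288.8))];Rr=[f(w,(368,250.8)),f(w,(391.3,290))];S=[f(s,(267.8,175.6)),f(s,(267.5,194.4))]
  print(c,'L',[round(x[1],1) for x in L],'R',[round(x[1],1) for x in Rr],'S',[round(x[1],1) for x in S],'z',[x[0][2] for x in L+Rr+S], 'mid',round((L[0][1]+Rr[0][1])/2,1))
# lid
print('lid', onz(s,(230+300/8,130+150/8),128))
# silhouettes at mid-height in scene: left x130, right x465 @ lid
for c in (C,C+[1,-1.5],C+[0,1.5]):
  print(c,proj(s,[[*c,128]])-[230,130])
# deck edges direction in wrist
e=[onz(w,u,6)[:2] for u in [(230+755/4,190),(230+772/4,190+500/4)]];print(e,np.degrees(np.arctan2(*(e[1]-e[0])[::-1])))
E
```

```text
[586.  -39.5] L [np.float64(216.1), np.float64(216.8)] R [np.float64(139.2), np.float64(140.9)] S [np.float64(145.5), np.float64(146.5)] z [np.float64(26.5), np.float64(66.2), np.float64(19.2), np.float64(81.8), np.float64(81.7), np.float64(21.5)] mid 177.6
[587. -41.] L [np.float64(214.0), np.float64(214.8)] R [np.float64(134.2), np.float64(136.2)] S [np.float64(144.9), np.float64(145.9)] z [np.float64(26.6), np.float64(66.3), np.float64(12.6), np.float64(77.0), np.float64(80.2), np.float64(19.9)] mid 174.1
[586. -41.] L [np.float64(214.1), np.float64(214.9)] R [np.float64(135.4), np.float64(137.4)] S [np.float64(144.2), np.float64(145.2)] z [np.float64(28.1), np.float64(67.6), np.float64(15.5), np.float64(79.2), np.float64(80.9), np.float64(20.7)] mid 174.8
[586. -38.] L [np.float64(218.0), np.float64(218.8)] R [np.float64(142.5), np.float64(144.0)] S [np.float64(146.8), np.float64(147.7)] z [np.float64(24.8), np.float64(64.7), np.float64(22.2), np.float64(84.0), np.float64(82.4), np.float64(22.2)] mid 180.3
[584.5 -39.5] L [np.float64(216.2), np.float64(217.0)] R [np.float64(140.7), np.float64(142.3)] S [np.float64(144.5), np.float64(145.4)] z [np.float64(28.8), np.float64(68.1), np.float64(23.0), np.float64(84.7), np.float64(82.7), np.float64(22.6)] mid 178.5
lid [577.45386076 -34.64606489 128.        ]
[586.  -39.5] [[36.87456302 16.20114098]]
[587. -41.] [[37.11318671 15.76193963]]
[586. -38.] [[36.37274756 16.43181625]]
[array([498.48366369,  49.25880276]), array([644.94410525,  52.83190265])] 1.3975305536089015
```

```bash
python3 - <<'E'
from h import *
w=load('w16')
a=onz(w,(301.5,262.8),27)[:2];b=onz(w,(368,250.8),27)[:2]
d=b-a;print(a,b,np.hypot(*d),'exp',104*np.sin(33/52),'facing',np.degrees(np.arctan2(d[1],d[0]))+90)
m=(a+b)/2; print('mid',m,'centre est',m+[52*np.cos(33/52),0])
# station direction from reader head edges / deck holes in w16
E
python3 - <<'E'
from h import *
b=cv2.imread('pics/w16.png'); cv2.imwrite('pics/w16b.png',cv2.resize(b,None,fx=1.56,fy=1.56))
E
```

```text
[543.65407231 -70.13546743] [541.75288243  -7.67839758] 62.485999202617556 exp 61.658254063035656 facing 181.74354209422705
mid [542.70347737 -38.9069325 ] centre est [584.57906604 -38.9069325 ]
```

View pics/w16b.png

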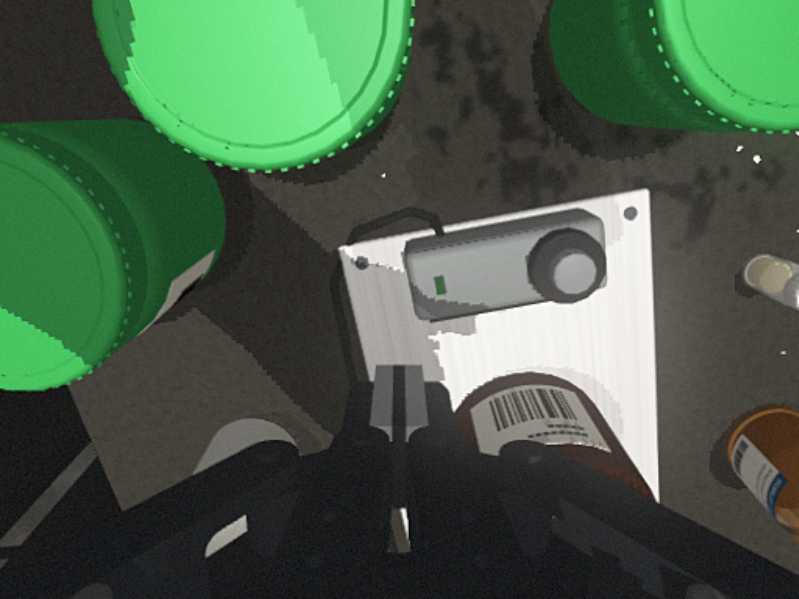

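```bash
python3 - <<'E'
from h import *
w=load('w16')
q=lambda x,y,z:onz(w,(x/1.56,y/1.56),z)[:2]
for n,a,b,z in [('front',(342,247),(648,190),6),('holes',(362,263),(630,213),6),('readerback',(433,321),(588,295),8)]:
  A=q(*a,z);B=q(*b,z);d=B-A;print(n,A,B,np.hypot(*d),np.degrees(np.arctan2(d[1],d[0]))-90)
t=load('top0')
print('key wrist@58',q(575,271,58),'two', two(t,(279,212.2),w,(575/1.56,271/1.56)),two(load('s16'),(293,203),w,(575/1.56,271/1.56)))
go([457,-14,100],Rt(0))
E
```

```text
front [ 436.85809102 -128.52427111] [433.85465268  47.2955849 ] 175.84550721752834 0.978658549629202
holes [ 448.25512355 -118.99068854] [445.26287019  36.79138643] 155.81080983385752 1.1003988059188003
readerback [490.60937088 -83.63603184] [489.98997244   9.67428273] 93.3123703429554 0.3803266050802563
key wrist@58 [455.99164264 -11.71947366] two (array([454.22702702, -13.30334741,  63.23585199]), np.float64(0.208301851479293)) (array([454.30775517, -12.8077287 ,  60.45376603]), np.float64(1.6344775917210834))
d cm [ 0.85  8.15 -6.55] rv [0.003 0.05  0.167]
```

Request:
servo_tool([
  {"dx": 0.7, "dy": 4, "dz": 0, "ax": 0, "ay": 0.02, "az": 0.08, "claw": 1},
  {"dx": 0.7, "dy": 8, "dz": -1, "ax": 0, "ay": 0.05, "az": 0.167, "claw": 1},
  {"dx": 0.7, "dy": 8.5, "dz": -4, "ax": 0, "ay": 0.05, "az": 0.167, "claw": 1},
  {"dx": 0.7, "dy": 8.5, "dz": -8, "ax": 0, "ay": 0.05, "az": 0.167, "claw": 1},
  {"dx": 0.7, "dy": 8.5, "dz": -8.5, "ax": 0, "ay": 0.05, "az": 0.167, "claw": 1},
  {"dx": 0.7, "dy": 8.5, "dz": -8.5, "ax": 0, "ay": 0.05, "az": 0.167, "claw": 1},
])

```text
clock: 19.52
eef_pos: [453.1, -9.9, 79.0]
tool_rot: [-1.575, 0.006, 0.005]
force: [0.4, 0.2, 0.4]
width: 0.1
```

```bash
python3 - <<'E'
from h import *
where();snap('wrist','w17');snap('scene','s17')
b=load('s17')['color'][150:250,240:340,::-1]
cv2.imwrite('pics/s17c.png',cv2.resize(b,None,fx=5,fy=5,interpolation=cv2.INTER_CUBIC))
E
```

```text
phi 12.6 rho 136.2 yaw 0.3 z 79.0 | N -0.3 T -0.3 Fz 0.4 | clk 19.52 [ 0.34  0.68 -0.56  2.17  0.77  0.51  0.75]
```

View pics/w17.png

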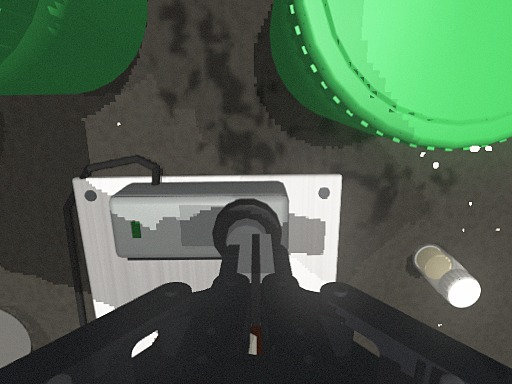

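View pics/s17c.png

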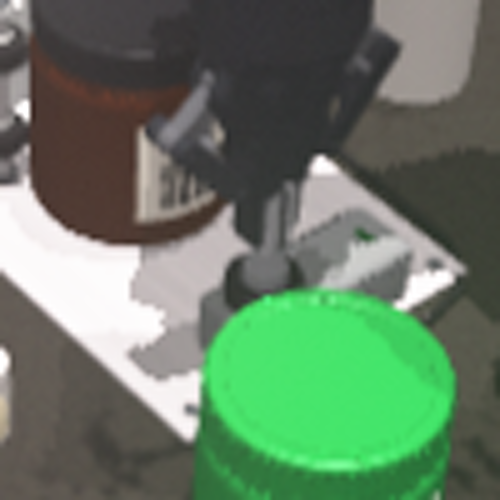

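Request:
servo_tool([
  {"dx": 0.2, "dy": -0.3, "dz": -0.6, "ax": 0, "ay": 0, "az": 0, "claw": 1},
  {"dx": 0.2, "dy": -0.3, "dz": -1.2, "ax": 0, "ay": 0, "az": 0, "claw": 1},
  {"dx": 0.2, "dy": -0.3, "dz": -1.6, "ax": 0, "ay": 0, "az": 0, "claw": 1},
  {"dx": 0.2, "dy": -0.3, "dz": -1.6, "ax": 0, "ay": 0, "az": 0, "claw": 1},
])

```text
clock: 19.95
eef_pos: [456.6, -15.3, 64.1]
tool_rot: [-1.575, 0.002, 0.001]
force: [-0.7, -1.2, 0.9]
width: -0.0
```

Request:
servo_tool([
  {"dx": 0, "dy": 0, "dz": -0.1, "ax": 0, "ay": 0, "az": 0, "claw": 1},
  {"dx": 0, "dy": 0, "dz": -0.2, "ax": 0, "ay": 0, "az": 0, "claw": 1},
  {"dx": 0, "dy": 0, "dz": -0.2, "ax": 0, "ay": 0, "az": 0, "claw": 1},
])

```text
clock: 20.2
eef_pos: [456.7, -14.9, 62.3]
tool_rot: [-1.575, 0.001, 0.001]
force: [0.4, 0.4, 0.8]
width: 0.0
```

Request:
servo_tool([
  {"dx": 0, "dy": 0, "dz": -0.1, "ax": 0, "ay": 0, "az": 0, "claw": 1},
  {"dx": 0, "dy": 0, "dz": -0.2, "ax": 0, "ay": 0, "az": 0, "claw": 1},
  {"dx": 0, "dy": 0, "dz": -0.2, "ax": 0, "ay": 0, "az": 0, "claw": 1},
])

```text
clock: 20.45
eef_pos: [456.7, -14.9, 60.2]
tool_rot: [-1.575, 0.002, 0.002]
force: [0.0, -0.7, 2.9]
width: -0.2
```

Request:
servo_tool([
  {"dx": 0, "dy": 0, "dz": -0.1, "ax": 0, "ay": 0, "az": 0, "claw": 1},
  {"dx": 0, "dy": 0, "dz": -0.2, "ax": 0, "ay": 0, "az": 0, "claw": 1},
  {"dx": 0, "dy": 0, "dz": -0.2, "ax": 0, "ay": 0, "az": 0, "claw": 1},
])

```text
clock: 20.7
eef_pos: [456.7, -14.9, 58.2]
tool_rot: [-1.575, 0.002, 0.002]
force: [0.5, -0.8, 3.2]
width: 0.2
```

Request:
servo_tool([
  {"dx": 0, "dy": 0, "dz": -0.1, "ax": 0, "ay": 0, "az": 0, "claw": 1},
  {"dx": 0, "dy": 0, "dz": -0.2, "ax": 0, "ay": 0, "az": 0, "claw": 1},
  {"dx": 0, "dy": 0, "dz": -0.2, "ax": 0, "ay": 0, "az": 0, "claw": 1},
])

```text
clock: 20.95
eef_pos: [456.8, -14.9, 57.7]
tool_rot: [-1.577, 0.0, 0.002]
force: [-4.1, -1.9, 22.6]
width: -0.0
```

Request:
servo_tool([
  {"dx": 0, "dy": 0, "dz": -0.1, "ax": 0, "ay": 0, "az": 0, "claw": 1},
  {"dx": 0, "dy": 0, "dz": -0.2, "ax": 0, "ay": 0, "az": 0, "claw": 1},
  {"dx": 0, "dy": 0, "dz": -0.2, "ax": 0, "ay": 0, "az": 0, "claw": 1},
])

```text
clock: 21.2
eef_pos: [456.8, -14.9, 57.2]
tool_rot: [-1.578, -0.001, 0.002]
force: [-8.4, -1.3, 44.5]
width: 0.2
```

Request:
servo_tool([
  {"dx": 0, "dy": 0, "dz": 0.3, "ax": 0, "ay": 0, "az": 0, "claw": 1},
  {"dx": 0, "dy": 0, "dz": 0.4, "ax": 0, "ay": 0, "az": 0, "claw": 1},
  {"dx": 0, "dy": 0, "dz": 0.4, "ax": 0, "ay": 0, "az": 0, "claw": 1},
])

```text
clock: 21.45
eef_pos: [456.7, -14.9, 58.6]
tool_rot: [-1.575, 0.001, 0.002]
force: [0.4, -1.5, 3.0]
width: 0.1
```

```bash
python3 - <<'E'
from h import *
where();snap('wrist','w18');snap('scene','s18')
b=load('s18')['color'][170:220,270:330,::-1]
c=load('s16')['color'][170:220,270:330,::-1]
cv2.imwrite('pics/s18c.png',np.hstack([cv2.resize(x,None,fx=6.5,fy=6.5,interpolation=cv2.INTER_CUBIC) for x in (c,b)]))
b=load('w18')['color'][170:280,190:330,::-1]
cv2.imwrite('pics/w18c.png',cv2.resize(b,None,fx=5,fy=5,interpolation=cv2.INTER_CUBIC))
E
```

```text
phi 10.8 rho 131.6 yaw 0.1 z 58.6 | N -0.7 T 1.4 Fz 3.0 | clk 21.45 [ 0.31  0.72 -0.51  2.17  0.83  0.46  0.71]
```

View pics/s18c.png

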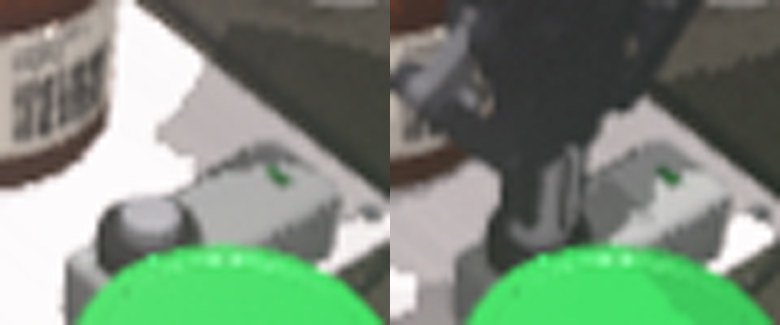

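View pics/w18c.png

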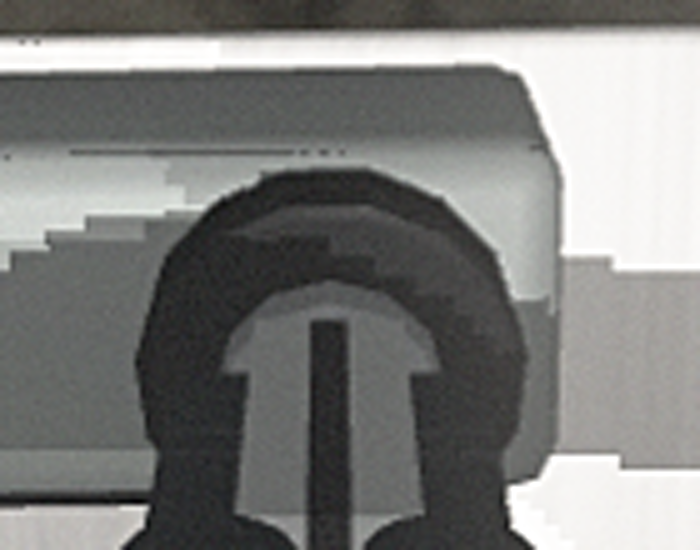

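```bash
python3 - <<'E'
from h import *
w=load('w18'); u=lambda x,y:(190+x/5,170+y/5)
print('collar outer L/R at 57',onz(w,u(137,360),57),onz(w,u(527,360),57),'collar front top',onz(w,u(335,205),57),'low',onz(w,u(335,168),42))
print('key front edge',onz(w,u(330,280),59),'finger front edge',onz(w,u(330,320),58.6), 'key L/R',onz(w,u(222,368),59),onz(w,u(440,368),59))
t=load('w16');b=load('w16')['color'][110:200,330:400,::-1]
cv2.imwrite('pics/w16k.png',cv2.resize(b,None,fx=7,fy=7,interpolation=cv2.INTER_CUBIC))
E
```

```text
collar outer L/R at 57 [451.65582183 -31.33103254  57.        ] [451.52465022   4.9071334   57.        ] collar front top [436.27094439 -12.97213392  57.        ] low [437.86963468 -12.95808022  42.        ]
key front edge [442.7350354  -13.40435329  59.        ] finger front edge [446.83291062 -13.39595223  58.6       ] key L/R [451.47813655 -23.29546473  59.        ] [451.4051613   -3.29591858  59.        ]
```

View pics/w16k.png

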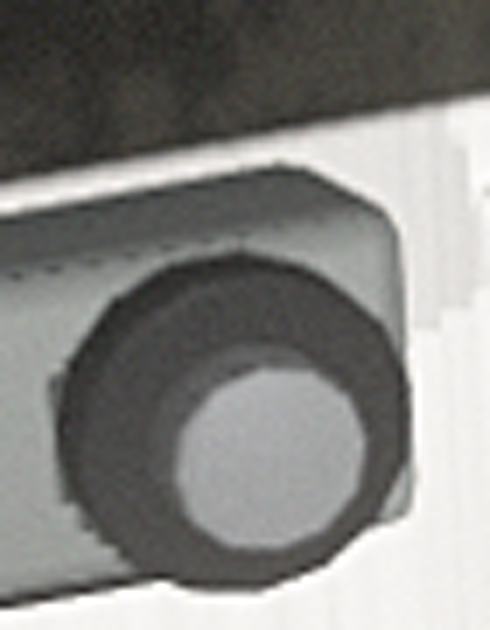

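Request:
servo_tool([
  {"dx": 0, "dy": 0, "dz": 1, "ax": 0, "ay": 0, "az": 0, "claw": 1},
  {"dx": -0.4, "dy": 0.1, "dz": 1.5, "ax": 0, "ay": 0.1, "az": 0, "claw": 1},
  {"dx": -0.9, "dy": 0.15, "dz": 1.5, "ax": 0, "ay": 0.2, "az": 0, "claw": 1},
  {"dx": -1.3, "dy": 0.15, "dz": 1.3, "ax": 0, "ay": 0.3, "az": 0, "claw": 1},
  {"dx": -1.3, "dy": 0.15, "dz": 1.1, "ax": 0, "ay": 0.3, "az": 0, "claw": 1},
  {"dx": -1.3, "dy": 0.15, "dz": 1.1, "ax": 0, "ay": 0.3, "az": 0, "claw": 1},
])

```text
clock: 22.05
eef_pos: [443.7, -12.8, 67.6]
tool_rot: [-1.573, 0.301, 0.001]
force: [-0.2, -1.0, 0.6]
width: -0.1
```

```bash
python3 - <<'E'
from h import *
where();snap('wrist','w19')
b=load('w19')['color'][130:290,170:350,::-1]
cv2.imwrite('pics/w19c.png',cv2.resize(b,None,fx=4,fy=3.7,interpolation=cv2.INTER_CUBIC))
E
```

```text
phi 10.6 rho 144.8 yaw 0.1 z 67.6 | N 0.0 T 1.0 Fz 0.6 | clk 22.05 [ 0.39  0.84 -0.67  1.93  0.56  0.91  0.96]
```

View pics/w19c.png

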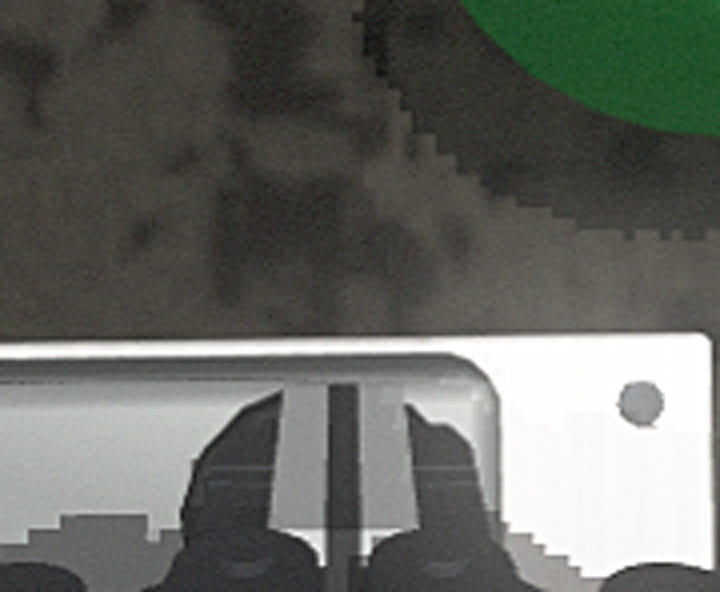

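Request:
servo_tool([
  {"dx": 0, "dy": 0, "dz": -0.1, "ax": 0, "ay": 0, "az": 0, "claw": 1},
  {"dx": 0, "dy": 0, "dz": -0.2, "ax": 0, "ay": 0, "az": 0, "claw": 1},
  {"dx": 0, "dy": 0, "dz": -0.2, "ax": 0, "ay": 0, "az": 0, "claw": 1},
])

```text
clock: 22.35
eef_pos: [442.9, -13.3, 67.5]
tool_rot: [-1.575, 0.301, 0.002]
force: [0.0, 0.5, 0.3]
width: 0.0
```

Request:
servo_tool([
  {"dx": 0, "dy": 0, "dz": -0.1, "ax": 0, "ay": 0, "az": 0, "claw": 1},
  {"dx": 0, "dy": 0, "dz": -0.2, "ax": 0, "ay": 0, "az": 0, "claw": 1},
  {"dx": 0, "dy": 0, "dz": -0.2, "ax": 0, "ay": 0, "az": 0, "claw": 1},
])

```text
clock: 22.6
eef_pos: [443.6, -13.3, 65.3]
tool_rot: [-1.575, 0.301, 0.002]
force: [-0.7, -0.5, 0.9]
width: -0.1
```

Request:
servo_tool([
  {"dx": 0, "dy": 0, "dz": -0.1, "ax": 0, "ay": 0, "az": 0, "claw": 1},
  {"dx": 0, "dy": 0, "dz": -0.2, "ax": 0, "ay": 0, "az": 0, "claw": 1},
  {"dx": 0, "dy": 0, "dz": -0.2, "ax": 0, "ay": 0, "az": 0, "claw": 1},
])

```text
clock: 22.85
eef_pos: [443.6, -13.3, 63.2]
tool_rot: [-1.575, 0.302, 0.002]
force: [0.1, -0.3, 2.1]
width: 0.1
```

Request:
servo_tool([
  {"dx": 0, "dy": 0, "dz": -0.1, "ax": 0, "ay": 0, "az": 0, "claw": 1},
  {"dx": 0, "dy": 0, "dz": -0.2, "ax": 0, "ay": 0, "az": 0, "claw": 1},
  {"dx": 0, "dy": 0, "dz": -0.2, "ax": 0, "ay": 0, "az": 0, "claw": 1},
])

```text
clock: 23.1
eef_pos: [443.6, -13.3, 61.2]
tool_rot: [-1.575, 0.302, 0.002]
force: [-1.4, 0.1, 4.4]
width: 0.0
```

Request:
servo_tool([
  {"dx": 0, "dy": 0, "dz": -0.1, "ax": 0, "ay": 0, "az": 0, "claw": 1},
  {"dx": 0, "dy": 0, "dz": -0.1, "ax": 0, "ay": 0, "az": 0, "claw": 1},
])

```text
clock: 23.27
eef_pos: [443.6, -13.2, 60.2]
tool_rot: [-1.575, 0.302, 0.002]
force: [-0.3, -0.7, 5.0]
width: 0.1
```

Request:
servo_tool([
  {"dx": 0, "dy": 0, "dz": -0.1, "ax": 0, "ay": 0, "az": 0, "claw": 1},
  {"dx": 0, "dy": 0, "dz": -0.1, "ax": 0, "ay": 0, "az": 0, "claw": 1},
])

```text
clock: 23.43
eef_pos: [443.6, -13.2, 60.0]
tool_rot: [-1.575, 0.302, 0.002]
force: [-0.5, 0.1, 9.6]
width: 0.3
```

Request:
servo_tool([
  {"dx": 0, "dy": 0, "dz": -0.03, "ax": 0, "ay": 0, "az": 0, "claw": 1},
  {"dx": 0, "dy": 0, "dz": -0.03, "ax": 0, "ay": 0, "az": 0, "claw": 1},
  {"dx": 0, "dy": 0, "dz": -0.03, "ax": 0, "ay": 0, "az": 0, "claw": 1},
  {"dx": 0, "dy": 0, "dz": -0.03, "ax": 0, "ay": 0, "az": 0, "claw": 1},
])

```text
clock: 23.77
eef_pos: [443.6, -13.2, 59.9]
tool_rot: [-1.575, 0.302, 0.002]
force: [-0.7, -0.4, 12.8]
width: 0.4
```

Request:
servo_tool([
  {"dx": 0, "dy": 0, "dz": 1, "ax": 0, "ay": 0, "az": 0, "claw": 1},
  {"dx": 0, "dy": 0, "dz": 3, "ax": 0, "ay": 0, "az": 0, "claw": 1},
  {"dx": 0, "dy": -3, "dz": 6, "ax": 0, "ay": -0.1, "az": 0, "claw": 1},
  {"dx": 0, "dy": -6, "dz": 9, "ax": 0, "ay": -0.2, "az": 0, "claw": 1},
  {"dx": 0, "dy": -9, "dz": 10, "ax": 0, "ay": -0.3, "az": 0, "claw": 1},
  {"dx": 0, "dy": -9, "dz": 10, "ax": 0, "ay": -0.3, "az": 0, "claw": 1},
])

```text
clock: 24.27
eef_pos: [439.8, -111.0, 160.7]
tool_rot: [-1.583, 0.0, -0.008]
force: [-1.4, -0.5, -0.7]
width: -0.1
```

```bash
python3 - <<'E'
from h import *
where();snap('wrist','w20');snap('scene','s20');snap('top','t20')
b=load('w20')['color'][:,:,::-1][190:330,230:430]
cv2.imwrite('pics/w20c.png',cv2.resize(b,None,fx=4,fy=4,interpolation=cv2.INTER_CUBIC))
E
```

```text
phi -26.1 rho 162.8 yaw -0.4 z 160.7 | N 1.5 T -0.2 Fz -0.7 | clk 24.27 [ 0.69  0.56 -0.74  2.11  0.61  0.7   1.1 ]
```

View pics/w20.png

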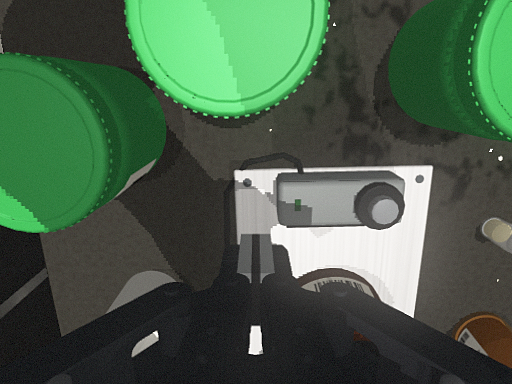

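View pics/s20.png

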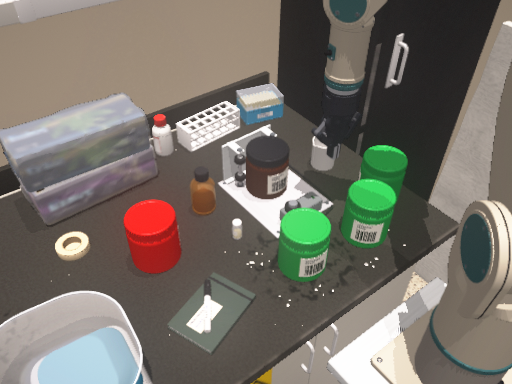

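```bash
python3 - <<'E'
from h import *
b=load('t20')['color'][110:235,235:345,::-1]
def edges(n):
  g=cv2.cvtColor(load(n)['color'],cv2.COLOR_RGB2GRAY).astype(float)
  out=[]
  for y in (175,180,185):  # jar left silhouette vs white deck
    r=g[y-1:y+2,236:262].mean(0); i=np.argmin(np.diff(r)); d=-np.diff(r)[max(i-2,0):i+3]; out.append(round(236+0.5+(np.arange(max(i-2,0),i+3)*d).sum()/d.sum(),2))
  for x in (258,262,266): # bottom silhouette
    r=g[188:206,x-1:x+2].mean(1); d=np.diff(r);i=np.argmax(d);s=slice(max(i-2,0),i+3); out.append(round(188.5+(np.arange(len(d))[s]*d[s]).sum()/d[s].sum(),2))
  return out
for n in ('s5','s7','s15','s16','s17','s20'): print(n,edges(n))
cv2.imwrite('pics/t20c.png',cv2.resize(b,None,fx=4.5,fy=4.5,interpolation=cv2.INTER_CUBIC))
E
```

```text
s5 [np.float64(249.72), np.float64(247.44), np.float64(247.93), np.float64(197.36), np.float64(198.48), np.float64(198.82)]
s7 [np.float64(248.79), np.float64(246.39), np.float64(247.56), np.float64(203.66), np.float64(202.85), np.float64(202.75)]
s15 [np.float64(248.88), np.float64(247.36), np.float64(247.9), np.float64(197.57), np.float64(198.61), np.float64(198.74)]
s16 [np.float64(249.26), np.float64(247.38), np.float64(248.04), np.float64(197.56), np.float64(198.64), np.float64(198.77)]
s17 [np.float64(248.96), np.float64(247.31), np.float64(247.88), np.float64(197.55), np.float64(198.61), np.float64(198.77)]
s20 [np.float64(249.4), np.float64(247.35), np.float64(248.01), np.float64(197.59), np.float64(198.64), np.float64(198.76)]
```

View pics/t20c.png

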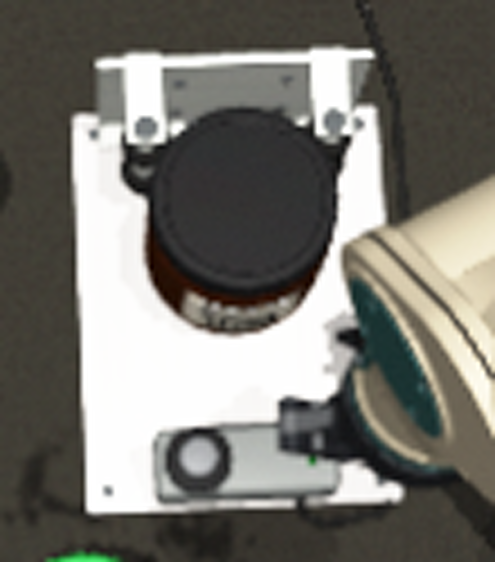

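```bash
python3 - <<'E'
from h import *
t=load('t20'); g=cv2.cvtColor(t['color'],cv2.COLOR_RGB2GRAY)
T=lambda x,y:(235+x/4.5,110+y/4.5)
c=onz(t,T(242,201),128); sh=(onz(t,T(145,126),118)+onz(t,T(334,121),118))/2
print(c,sh,(c-sh)[:2],'expected ~(-42,-0.6)')
for u in [(149,201),(335,201),(243,108),(243,297)]: print(onz(t,T(*u),126))
# label from top: bottom-corner chord
a=onz(t,T(183,312),50)[:2];b=onz(t,T(298,303),50)[:2];d=a-b;print(a,b,np.degrees(np.arctan2(d[1],d[0]))+90)
E
```

```text
[582.26514282 -37.82926497 128.        ] [628.01046965 -38.7742085  118.        ] [-45.74532684   0.94494353] expected ~(-42,-0.6)
[583.82127011  11.21939632 126.        ]
[581.82604299 -87.29474115 126.        ]
[634.13799664 -40.31224569 126.        ]
[530.80075801 -36.70156894 126.        ]
[539.72598602  -8.04918284] [543.48719274 -72.49787488] 183.33997645916673
```

```bash
python3 - <<'E'
from h import *
a=load('scene0')['color'].astype(int);b=load('s20')['color'].astype(int)
for n,(x0,y0,x1,y1) in {'bottle':(188,165,217,216),'vial':(230,216,245,240),'beakerbottom':(308,150,326,172)}.items(): print(n,np.abs(a-b)[y0:y1,x0:x1].mean())
from cell import finish_job
print(finish_job())
E
```

```text
bottle 3.966869506423259
vial 5.700925925925926
beakerbottom 5.431818181818182
the job is handed in; nothing more can be done
None
```

I slid the jar back against the idler wheels, rolled it about 140° in two strokes until the label faced the reader, pressed the scan key to its stop and handed the job in at about 24 s. The arm ended up clear of everything.

**Last checks**
- **Jar push:** readings were about 10–13 N radially while rolling, and up to about 13.5 N counting the sideways drag. These are readings at the end of each move, so brief peaks between them are not ruled out.
- **Label direction:** the wrist view gave 181.7°, with the station's front at about 181°. Estimates from other views ran from 180.5° to 183.3°; the 183.3° came from rough picks in the top view.
- **Seating:** the jar sat firmly against the wheels under load. After release its outline in the scene camera stayed within about 0.2 pixel, roughly 0.5 mm. Its centre measured 582–585 mm in x against about 586 mm expected, so a small disagreement of 1–4 mm remains.
- **Key:** the second press travelled about 5 mm to a hard stop, with about 5 N just before it and up to 13 N on it.
- **Bottle, beaker and vial:** the pictures show no movement. The beaker was partly hidden behind the arm, so only its lower part could be compared.

**What went wrong**
- **First key press:** it reached 44.5 N at the fingertip, probably because the finger was resting on the key's collar. I redid it with the tool tilted. The 40 N limit is stated for the arm and gripper body, so whether this reading counts against it is unclear.
- **Second stroke:** the finger slipped at first because the push had dropped to about 7 N. I pressed harder and the rest rolled without slipping.

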